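Lock the bench kit away in the hidden-catch chest

TASK

Lock the bench kit in the chest for the night: slide along the groove in the chest's front top edge until you drop into the hidden recess and press the catch there, so that the drawer springs open; stand every date stamp upright in the drawer and put the stapler and marker pens that are out in the well on the left. When all of it is in, swing the lid over so that it falls shut, and push the drawer fully home until it latches; leave the other things on the bench alone.

Things in the scene. Friction and masses are not known exactly. Their poses are not given: they have to be found in the camera images.
- chest: fixed blue and grey chest, 210 mm deep (x) x 370 wide (y) x 125 tall; origin: centre of its underside; front faces its -x (to the robot), +y is its left seen from the robot, z up. Right half: sprung drawer, plain blue front, no handle. Left half: open well with a hinged lid. Along the front top edge runs a straight groove parallel to y, with a black floor, a recess hidden in it
- groove_right (a point): right end (chest y = -150 mm) of the groove, on the centre line of its floor; axes as the chest's. The groove is 36 mm wide (chest x -98 to -62 mm), 300 mm long, 9 mm deep: floor 116 mm above the bench, lips 125 mm
- groove_left (a point): left end (chest y = +150 mm) of the groove's floor line. Recess: 50 mm long, as wide as the groove, centre at chest y = -125, -75, -25, 25, 75 or 125 mm (unknown which). In it the black catch plate, its top 8 mm below the groove floor. Pressed down 9 mm more (2.5 N to start, 5 N at the bottom; lets go on the way, surely by 8 mm) it frees the drawer; the plate springs back
- drawer (a joint): 0 shut and latched; grows as the drawer slides out to chest -x, to 0.095 m. Freed by the catch it springs fully open by itself. To shut it push its front until the catch snaps, at about 0 (can go 3 mm deeper; about 9 N in all to snap); unlatched, it slides out again
- drawer_front (a point): middle of the outer face of the drawer front, 50 mm above the bench; it moves with the drawer; axes as the chest's. The front is 184 mm wide, its face spans z = 9 to 91 mm; shut, it stands 20 mm proud of the chest, level pushes near its top keep a wide gripper clear of the chest edge above (125 mm).
- drawer_in (a point): point on the drawer's inner floor, 10 mm above the bench, moves with it: 75 mm behind the front's outer face, midway across; axes as the chest's. Floor 169 mm wide (y), reaches 39 mm to the front of this point. Fully open, the point lies 40 mm in front of the chest's face. Side walls 45 mm above the floor; standing stamps pass under the chest's top (95 mm above the bench)
- lid (a joint): lid of the well, 152 mm (x) x 178 mm (y) x 8 mm, 0.25 kg, hinged along the chest's left (+y) wall on an axis parallel to chest x: 0 shut, 1.57 upright, 1.8 leaning fully open to the left (+y). No spring: past upright it falls shut by its own weight.
- lid_hinge (a point): middle of the lid's hinge axis, 125 mm above the bench, over the chest's left wall; axes as the chest's
- lid_edge (a point): middle of the lid's free edge, 178 mm from the hinge; moves with the lid
- well_in (a point): centre of the well's inner floor, 70 mm above the bench; axes as the chest's. The well is 153 mm (x) x 163 mm (y) inside and 55 mm deep.
- stamp_1: wood-handled rubber date stamp standing on its pad: base block 32 x 62 mm (its x, y), 26 mm tall; above it a neck (16 mm thick) to 45 mm, then a round red knob, 24 mm across, from 45 to 79 mm; origin: centre of the underside; z up. About 0.1 kg. One of the two stamps may be absent (None at the start).
- stamp_2: wood-handled rubber date stamp standing on its pad: base block 32 x 62 mm (its x, y), 26 mm tall; above it a neck (16 mm thick) to 45 mm, then a round red knob, 24 mm across, from 45 to 79 mm; origin: centre of the underside; z up. About 0.1 kg. One of the two stamps may be absent (None at the start).
- stapler: red and black stapler, 135 x 34 x 51 mm (its x, y, z), standing on its base, long along its own x; origin: centre of the underside; z up. It may be absent (None at the start).
- marker_black: black-capped white marker pen, 17 x 135 x 16 mm, lying on the bench, long along its own y; origin: middle of its underside; z up as it lies at the start. It may be absent (None at the start).
- marker_red: red-capped white marker pen, 17 x 135 x 16 mm, lying on the bench, long along its own y; origin: middle of its underside; z up as it lies at the start. It may be absent (None at the start).
- mug: white mug with dots, 91 mm tall. Bystander: leave it alone. Origin: centre of its underside.
- tape_measure: yellow pocket tape measure, 64 x 75 x 37 mm, lying flat. Bystander: leave it alone. Origin: centre of its underside.

How it is judged:
By the outcome, as a careful person would: the job done as asked, in the order asked, and still so for the second after the job is handed in, with the robot touching nothing.
Of stamp_1, stamp_2 only 1 to 2 are there at a start; the rules pass over those that are not, and their reading is None.
Of stapler, marker_black, marker_red only 2 to 3 are there at a start; the rules pass over those that are not, and their reading is None.
At some moment in a run one of stapler, marker_black, marker_red may be knocked a few centimetres aside while the robot is not near it.
It also fails if it takes over 210 s, if anything falls off the work surface, if the arm or the gripper's body presses on something with over 40 N, if the wrist force passes 120 N, or if a joint passes its speed limit or range.

ROBOT

A 7-joint arm with a two-finger parallel gripper is mounted at the origin on the work surface; the furniture and walls round the work are solid. World frame = base frame: x ahead of the robot, y to its left, z up, the work surface at z = 0. Lengths are in m, angles in rad, forces in N, time in s.
With the tool pointing down it reaches from about 0.425 to 1.025 m from the base axis. Payload 9.4 kg.
Tool frame: the origin (TCP) lies on the centre line of the jaws, within the pads' length; the fingertips stand 8 mm ahead of it and the grasp point (between the pads) lies 11 mm behind it; y points along the fingers, z is the direction in which the jaws open and shut, and the axes are right-handed (so a half turn about y gives the same grasp; the last joint's range is limited). The gripper opens to 93 mm and grips with 3 to 60 N. Pads are 15 mm wide; open, the fingers measure 128 mm over their backs; the gripper's body (75 mm by 188 mm) begins 65 mm behind the grasp point.
Start: joints at [1.235, 0.599, -0.003, 1.599, 0.002, 0.943, -0.08], TCP at [0.186, -0.701, 0.227] pointing down, gripper open.
Joint ranges: [-2.57, 2.57], [-0.35, 1.97], [-1.29, 1.29], [0.11, 2.56], [-1.05, 4.19], [0.11, 1.86], [-2.63, 2.63]. Speed limits (rad/s): [2.22, 2.22, 3.01, 3.01, 3.14, 3.14, 3.14].

INTERFACE

Orientations are given as a rotation vector (axis times angle).
In Python, from cell import ctrl gives the robot as it stands.
- The arm moves only by the tool drive_tool, never from a script. Its argument "deltas" is a list of rows, each a list of 2 entries, a list of its own where there are three numbers: the shift along the tool's x, y, z in cm, then the turn about the tool's y in degrees. A call has 1 to 12 rows; each row shifts and turns the commanded pose from where the row before left it, along the tool's axes as they then stand; what a row does not reach is not made up. A row lasts 1/10 s, in which the tool goes at most 50 mm and 8.59 degrees, less where a joint would pass 70% of its speed; a pose out of reach is approached as far as the arm can. A call is refused whole if a number of a shift passes 5 or a number of a turn 8.59, either way. A call with a gripper value outside its range is refused whole. "jaw" is the opening in per cent of the stroke, from 0 (shut) to 100 (fully open), set as the call begins (left out, the last holds). The fingers move at their own pace and stop on an object; "force" is the grip in N (left out, the last holds). Time passes only in rows, so rows that do not move let the fingers close. It gives the time, the measured TCP pose, the force and the opening at its end, in the units of the state.
- ctrl.state(): the state, without advancing time (a new reading comes with each control period).
- ctrl.get_image(name): name is "scene" or "top" or "wrist"; returns the picture (420x560x3 uint8, red, green, blue); there is no depth.
- ctrl.get_calibration(name): a dict with "fx", "fy", "cx", "cy" (pixels), "eye" and "rotation" of the camera in the world; the wrist camera has in their place "tool_from_camera" (4x4, takes a point from camera to tool coordinates, whose origin is the TCP and whose axes are the tool frame's). Camera axes: x right, y down, z forward; pixel columns grow to the right and rows downward; lengths in m; the calibration is good to about 2 mm. The wrist camera is an equidistant fisheye: a pixel r from the principal point sees the ray r / f radians off the axis. A picture is of the moment at which its call begins: read the wrist's pose just before it. get_calibration takes no time and is no camera call.
- ctrl.job_done(): hands the job in, once; it reports no verdict.
The state is a dict: "time_s": time; "q": joint angles; "qvel": joint speeds; "joint_torque": joint torques, N m; "ee_pos": TCP position; "eef_rot": TCP orientation; "force": force on the tool from outside, world axes, zero at the start; "ft_torque": the same for the moment, N m; "opening": finger opening in m.
Only numpy, scipy, OpenCV 4.12 (cv2) and the standard library are available. Lean on these libraries where they do the work, as an engineer would, in place of code of your own. Each camera call takes 0.05 s, during which the arm holds its last target.

## Working session

There is one attempt and no reset: what is moved stays moved. The work goes in short steps, Python scripts to look and compute and a tool call to move; the robot and the scene stay as the last step left them, time stands still between calls to the robot, and variables do not carry over. Pictures are saved under pics/ and viewed, and the job is handed in when it is done.

Besides the shell and the picture viewer there is one more tool, called after ">>>" as name(argument=value, ...), one argument or row to a line, values as JSON. drive_tool: Moves the arm, as the interface text tells. Its arguments: {"type":"object","properties":{"deltas":{"type":"array","items":{"type":"array"}},"jaw":{"type":"number"},"force":{"type":"number"}},"required":["deltas"]}

```bash
ls; mkdir -p pics
cat > h.py <<'E'
import numpy as np, cv2
from scipy.spatial.transform import Rotation as R
from cell import ctrl
def save(name,fn,crop=None,scale=1):
    im=ctrl.get_image(name)
    cv2.imwrite('pics/raw_'+fn+'.png',im[:,:,::-1])
    if crop: x0,y0,x1,y1=crop; im=im[y0:y1,x0:x1]
    if scale!=1: im=cv2.resize(im,None,fx=scale,fy=scale,interpolation=cv2.INTER_CUBIC)
    cv2.imwrite('pics/'+fn+'.png',im[:,:,::-1])
def ray(name,u,v):
    c=ctrl.get_calibration(name)
    d=np.array([(u-c['cx'])/c['fx'],(v-c['cy'])/c['fy'],1.])
    return np.array(c['eye']),np.array(c['rotation'])@d
def at(name,u,v,z):
    e,d=ray(name,u,v); return e+d*(z-e[2])/d[2]
def proj(name,p):
    c=ctrl.get_calibration(name)
    q=np.array(c['rotation']).T@(np.array(p)-np.array(c['eye']))
    return c['fx']*q[0]/q[2]+c['cx'],c['fy']*q[1]/q[2]+c['cy']
def st():
    s=ctrl.state(); Rm=R.from_rotvec(s['eef_rot']).as_matrix()
    print('t',s['time_s'],'p',np.round(s['ee_pos'],4),'F',np.round(s['force'],2),'op',round(s['opening'],4)); print(np.round(Rm,3)); return s,Rm
E
python3 - <<'E'
from h import *
st()
save('scene','s0'); save('top','t0'); save('wrist','w0')
for n in('scene','top','wrist'): print(ctrl.get_calibration(n))
print(ctrl.state())
E
```

```text
pics
t 0.0 p [ 0.1854 -0.7004  0.2258] F [ 0.52 -0.3  -0.69] op 0.0932
[[-0.967 -0.001  0.256]
 [-0.256  0.001 -0.967]
 [ 0.    -1.    -0.002]]
{'fx': 398.96248606203994, 'fy': 398.96248606203994, 'cx': 279.9637634323756, 'cy': 209.86684679577158, 'eye': array([-0.26242617,  0.46137004,  0.77039101]), 'rotation': array([-1.30497234,  2.084733  , -1.06890439])}
{'fx': 445.58950451832675, 'fy': 445.58950451832675, 'cx': 268.64617293292696, 'cy': 204.98921819138667, 'eye': array([0.29272691, 0.04756996, 1.44707836]), 'rotation': array([-2.1033018 ,  2.14449645, -0.1714325 ])}
{'fx': 325.19226210127806, 'fy': 325.19226210127806, 'cx': 279.54241100569, 'cy': 209.92009771158072, 'tool_from_camera': array([[ 3.80886890e-04,  9.62411481e-01,  2.71595279e-01,
        -7.56106696e-02],
       [-8.93088000e-04, -2.71594863e-01,  9.62411260e-01,
        -1.57061648e-01],
       [ 9.99999529e-01, -6.09128316e-04,  7.56071222e-04,
        -1.00536747e-03],
       [ 0.00000000e+00,  0.00000000e+00,  0.00000000e+00,
         1.00000000e+00]])}
{'time_s': 0.15, 'q': array([ 1.23531393,  0.59994776, -0.00254633,  1.59993686,  0.0018067 ,
        0.9429283 , -0.07980032]), 'qvel': array([-0.00026563, -0.00054503, -0.00051761, -0.00385114, -0.00095655,
        0.00177097,  0.00035409]), 'joint_torque': array([ 3.06321737e-03, -7.65587854e+01,  1.49860181e+00, -2.52560806e+01,
       -5.23798435e-02,  1.47971412e-02,  1.27888088e-04]), 'ee_pos': array([ 0.18542885, -0.70050884,  0.22595699]), 'eef_rot': array([-0.2714608 ,  2.08476045, -2.08226725]), 'force': array([-0.3872598 ,  0.49189957, -0.78392158]), 'ft_torque': array([0.03673166, 0.04125444, 0.01613421]), 'opening': 0.0928602183790772}
```

```bash
sed -i "s/np.array(c\['rotation'\])/R.from_rotvec(c['rotation']).as_matrix()/g" h.py; grep -n as_matrix h.py
```

```text
13:    return np.array(c['eye']),R.from_rotvec(c['rotation']).as_matrix()@d
18:    q=R.from_rotvec(c['rotation']).as_matrix().T@(np.array(p)-np.array(c['eye']))
21:    s=ctrl.state(); Rm=R.from_rotvec(s['eef_rot']).as_matrix()
```

View pics/t0.png

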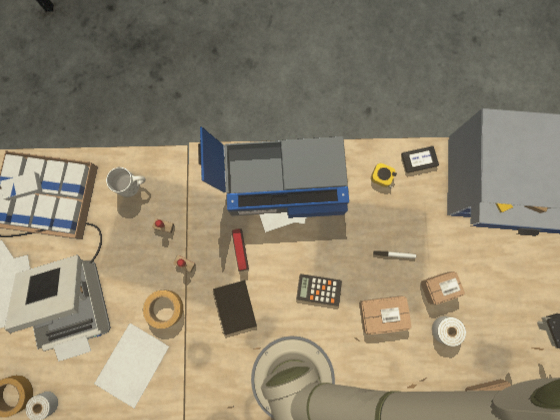

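View pics/s0.png

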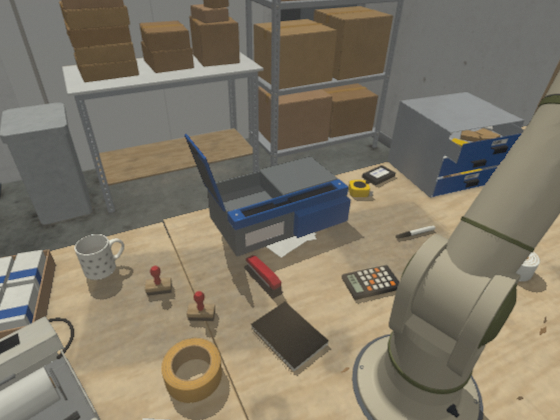

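View pics/w0.png

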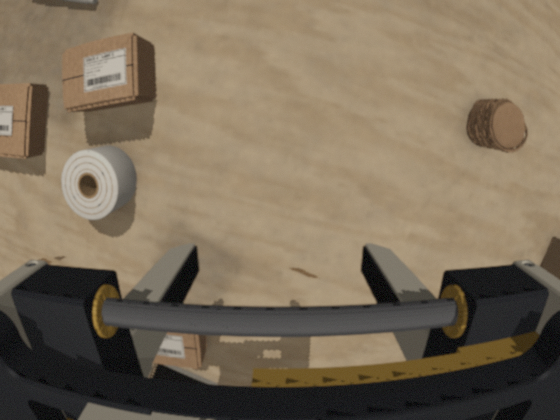

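Run:
```python
import cv2
im=cv2.imread('pics/raw_t0.png')
cv2.imwrite('pics/t0a.png',cv2.resize(im[115:285,130:290],None,fx=4,fy=4,interpolation=cv2.INTER_CUBIC)[:600])
cv2.imwrite('pics/t0b.png',cv2.resize(im[120:270,190:360],None,fx=4,fy=4,interpolation=cv2.INTER_CUBIC))
cv2.imwrite('pics/t0c.png',cv2.resize(im[190:290,280:440],None,fx=5,fy=5,interpolation=cv2.INTER_CUBIC))
s=cv2.imread('pics/raw_s0.png')
cv2.imwrite('pics/s0a.png',cv2.resize(s[130:330,130:360],None,fx=3,fy=3,interpolation=cv2.INTER_CUBIC))
```

```text
(no output)
```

View pics/t0a.png

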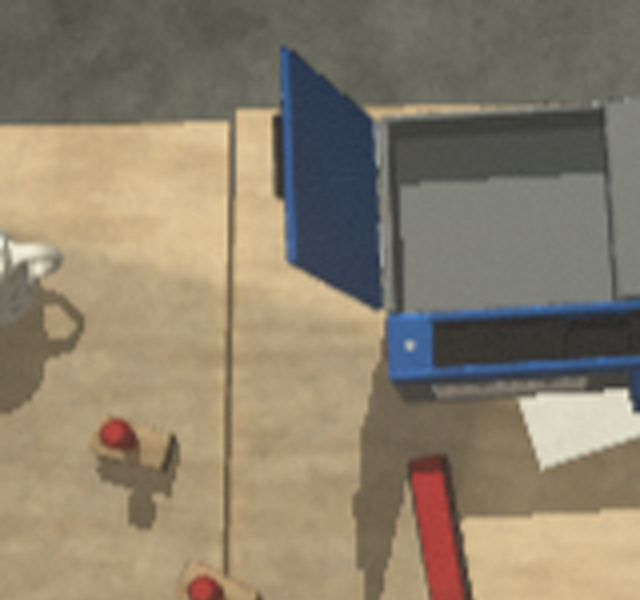

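View pics/t0b.png

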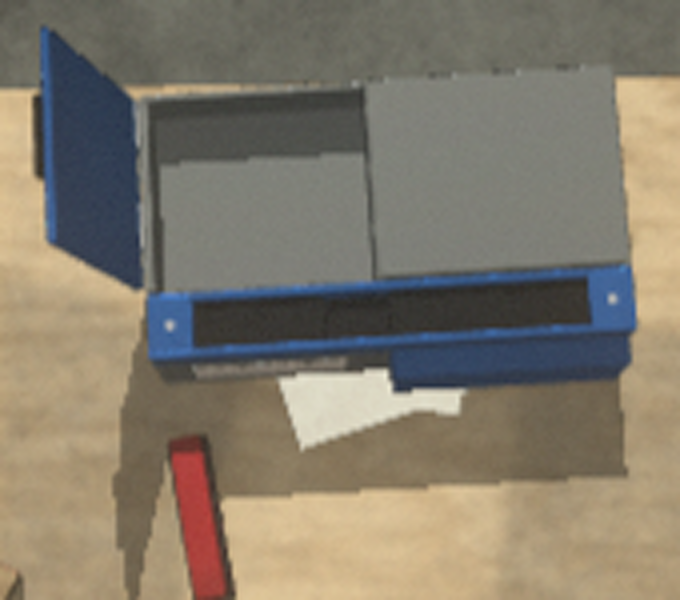

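View pics/t0c.png

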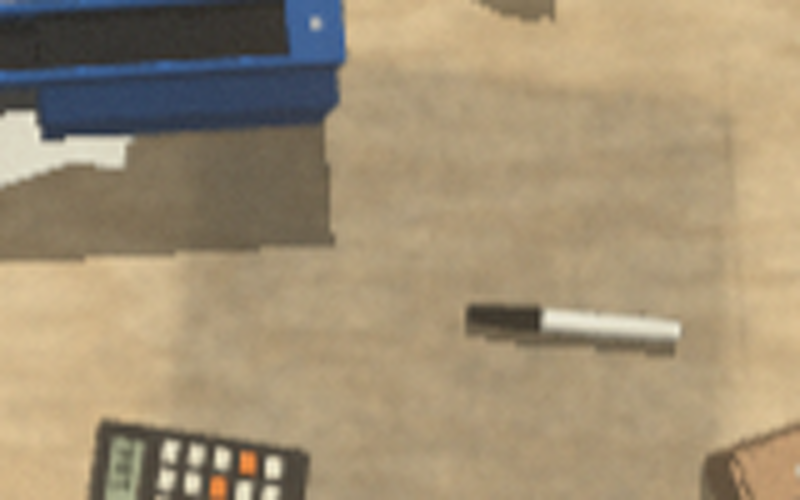

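View pics/s0a.png

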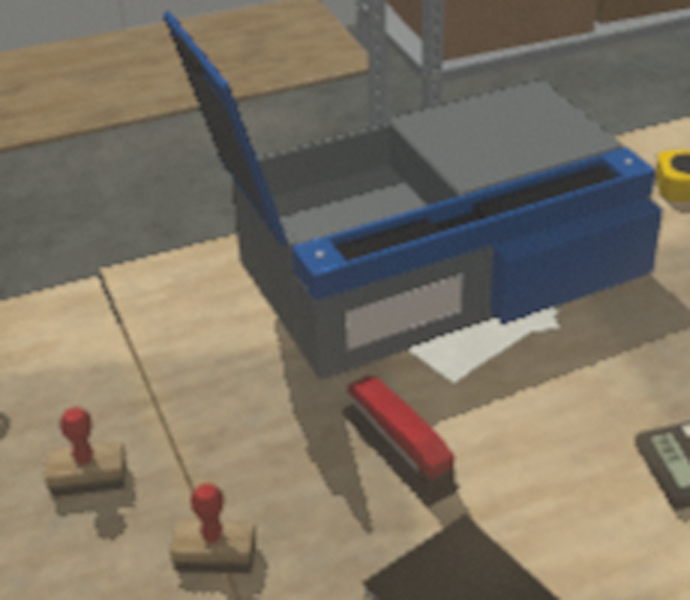

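Run:
```python
import cv2,numpy as np
im=cv2.imread('pics/raw_t0.png')
a=cv2.resize(im[180:220,222:352],None,fx=6,fy=6,interpolation=cv2.INTER_CUBIC)
b=np.clip(a.astype(float)*3-20,0,255).astype(np.uint8)
s=cv2.imread('pics/raw_s0.png')
c=cv2.resize(s[175:240,220:360],None,fx=5.5,fy=5.5,interpolation=cv2.INTER_CUBIC)
d=np.clip(c.astype(float)*3-20,0,255).astype(np.uint8)
cv2.imwrite('pics/g.png',np.vstack([a,b])); cv2.imwrite('pics/g2.png',d)
```

```text
(no output)
```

View pics/g.png

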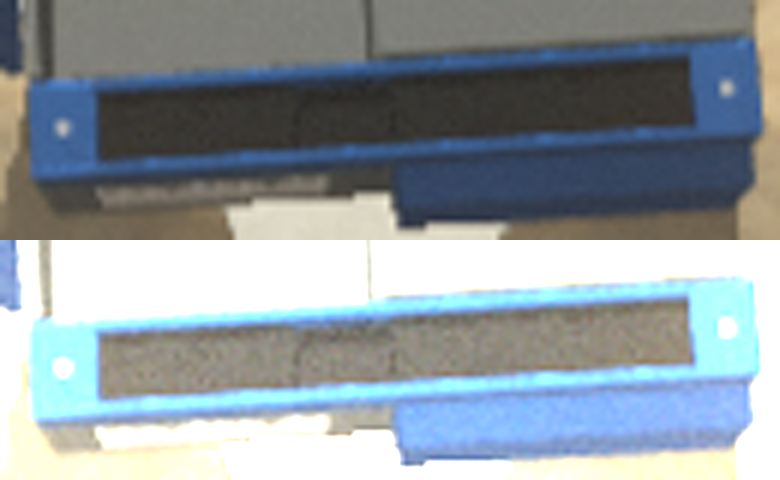

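View pics/g2.png

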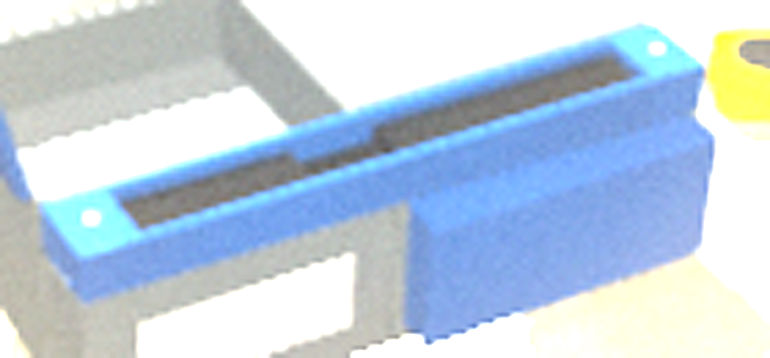

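Run:
```python
from h import *
from scipy.optimize import least_squares
g=lambda u,v:(222+u/6,180+v/6)
s2=lambda u,v:(220+u/5.5,175+v/5.5)
obs=[('top',(-.098,.15,.125),g(98,160)),('top',(-.098,-.15,.125),g(692,127)),('top',(-.062,.15,.116),g(98,95)),('top',(-.062,-.15,.116),g(692,60)),('top',(.105,-.185,.125),(343,136.75)),
('scene',(-.098,.15,.125),s2(140,226)),('scene',(-.098,-.15,.125),s2(648,72)),('scene',(-.062,.05,.116),s2(292,160)),('scene',(-.062,0,.116),s2(377,128))]
def W(p,l):
    c,s=np.cos(p[2]),np.sin(p[2]); return np.array([p[0]+c*l[0]-s*l[1],p[1]+s*l[0]+c*l[1],l[2]])
def f(p,o): return np.concatenate([np.array(proj(n,W(p,l)))-px for n,l,px in o])
for o in (obs[:5],obs[5:],obs):
    r=least_squares(f,[.7,0,0],args=(o,)); print(r.x,np.degrees(r.x[2])); print(np.round(r.fun.reshape(-1,2),1).tolist())
p=r.x; np.save('chest.npy',p)
for n,l in dict(gr=(-.08,-.15,.116),rec=(-.08,.025,.116),front=(-.125,-.0925,.05),well=(.0,.0925,.07),hinge=(0,.18,.125)).items(): print(n,np.round(W(p,l),4))
print('tape',at('top',383,174,.037),'mug',at('top',120,182,.091))
# stamps
for u,v in((159,224),(181.3,262.3)): print('knob',at('top',u,v,.07))
for nm,u,v in(('st1',157,288-0),('st2',200,300)): print(at('scene',u-1,v,.0))
print('stapler ends',at('top',235,230,.05),at('top',242,272,.05))
print('marker',at('top',280+467/5,190+318/5,.014),at('top',280+681/5,190+331/5,.014))
```

```text
[0.62542535 0.0085771  0.03733257] 2.1389989698860514
[[0.0, 0.3], [0.5, 0.1], [-0.3, 0.0], [-0.9, 0.2], [0.7, -0.6]]
[0.62465198 0.00879534 0.04226644] 2.421688578082226
[[0.4, 0.9], [0.5, 0.5], [-0.4, -1.4], [-0.5, -0.2]]
[0.62513326 0.00850631 0.03865168] 2.214578116201487
[[0.1, 0.5], [0.5, 0.1], [-0.2, 0.2], [-0.9, 0.2], [0.7, -0.6], [0.2, 0.7], [0.5, 0.5], [-0.5, -1.5], [-0.6, -0.2]]
gr [ 0.551  -0.1445  0.116 ]
rec [0.5442 0.0304 0.116 ]
front [ 0.5038 -0.0888  0.05  ]
well [0.6216 0.1009 0.07  ]
hinge [0.6182 0.1884 0.125 ]
tape [ 0.63583402 -0.3079428   0.037     ] mug [0.61487648 0.52845145 0.091     ]
knob [0.48250584 0.40793525 0.07      ]
knob [0.36223082 0.33609868 0.07      ]
[0.49437733 0.41592055 0.        ]
[4.09766289e-01 3.29529834e-01 1.11022302e-16]
stapler ends [0.4613267  0.17192055 0.05      ] [0.32977613 0.15081438 0.05      ]
marker [ 0.3811018  -0.26690269  0.014     ] [ 0.37026814 -0.40225943  0.014     ]
```

Run:
```python
import cv2
im=cv2.imread('pics/raw_t0.png')
cv2.imwrite('pics/st.png',cv2.resize(im[210:285,140:260],None,fx=6.6,fy=6.6,interpolation=cv2.INTER_CUBIC))
s=cv2.imread('pics/raw_s0.png')
cv2.imwrite('pics/sst.png',cv2.resize(s[240:340,130:300],None,fx=4.7,fy=4.7,interpolation=cv2.INTER_CUBIC))
```

```text
(no output)
```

View pics/st.png

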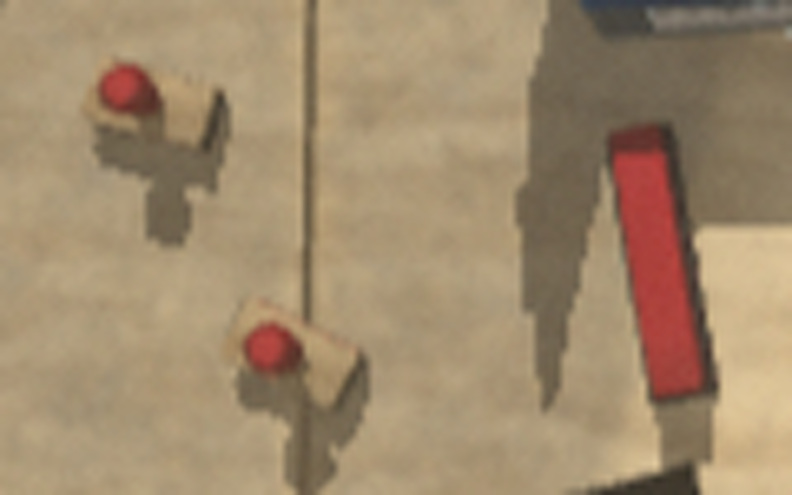

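View pics/sst.png

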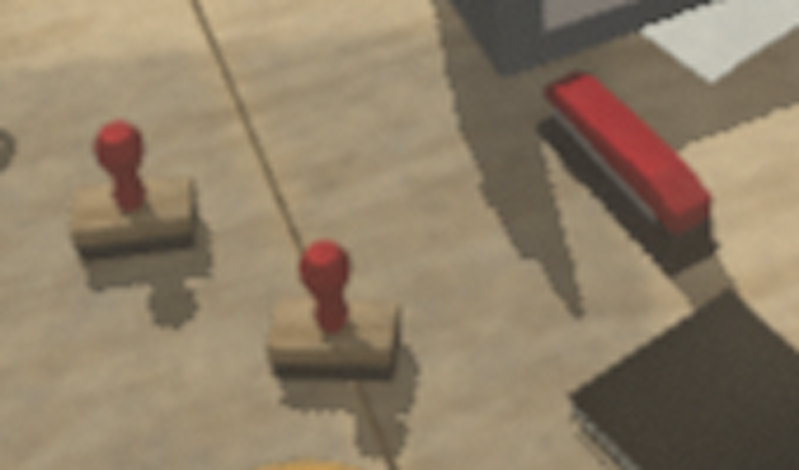

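```bash
cat >> h.py <<'E'
P=np.load('chest.npy')
def W(l,p=None):
    p=P if p is None else p
    c,s=np.cos(p[2]),np.sin(p[2]); return np.array([p[0]+c*l[0]-s*l[1],p[1]+s*l[0]+c*l[1],l[2]])
def yaw(Rm): return np.degrees(np.arctan2(Rm[1,2],Rm[0,2]))
def go(target,yawt=None):
    "print turn (deg) needed first, then shift in tool cm after that turn"
    s=ctrl.state(); Rm=R.from_rotvec(s['eef_rot']).as_matrix()
    y=yaw(Rm); turn=0
    if yawt is not None:
        turn=(y-yawt+90)%180-90
    # after turn
    R2=Rm@R.from_rotvec([0,np.radians(turn),0]).as_matrix()
    d=R2.T@(np.array(target)-s['ee_pos'])*100
    print('yaw %.1f turn %.2f'%(y,turn),'shift cm',np.round(d,2),'| pos',np.round(s['ee_pos'],4),'F',np.round(s['force'],1),'op',round(s['opening'],4),'t',round(s['time_s'],2))
E
python3 - <<'E'
from h import *
go((*W((-.08,-.12,0))[:2],.20),-87.8)
E
```

```text
yaw -75.2 turn 12.63 shift cm [-38.66   2.65 -57.16] | pos [ 0.1854 -0.7005  0.226 ] F [-0.4  0.5 -0.8] op 0.0929 t 0.15
```

>>> drive_tool(
  deltas=[
    [[0,0,0],6.3],
    [[0,0,0],6.3],
    [[-2.7,0,-4],0],
    [[-2.7,0,-4],0],
    [[-2.7,0,-4],0],
    [[-2.7,0,-4],0],
    [[-2.7,0,-4],0],
    [[-2.7,0,-4],0],
    [[-2.7,0,-4],0],
    [[-2.7,0,-4],0],
    [[-2.7,0,-4],0],
    [[-2.7,0,-4],0],
  ],
  jaw=0,
)

```text
time_s: 1.35
ee_pos: [0.4404, -0.2889, 0.2266]
eef_rot: [-0.043, 2.202, -2.202]
force: [2.0, -0.5, 0.2]
opening: 0.0022
```

Run:
```python
from h import *
go((*W((-.08,-.12,0))[:2],.20),-87.8)
```

```text
yaw -87.8 turn 0.02 shift cm [-11.6    2.66 -17.01] | pos [ 0.4404 -0.2889  0.2266] F [ 2.  -0.5  0.2] op 0.0022 t 1.35
```

>>> drive_tool(
  deltas=[
    [[-2.9,0,-4],0],
    [[-2.9,0,-4],0],
    [[-2.9,0,-4],0],
    [[-2.9,0,-4],0],
    [[0,2.6,-1],0],
    [[0,0,0],0],
    [[0,0,0],0],
  ],
)

```text
time_s: 2.05
ee_pos: [0.5482, -0.117, 0.2004]
eef_rot: [-0.045, 2.203, -2.203]
force: [0.2, -0.4, 0.4]
opening: 0.0002
```

Run:
```python
from h import *
go((*W((-.08,-.12,0))[:2],.124),-87.8)
save('wrist','w1');save('top','t1');save('scene','s1')
```

```text
yaw -87.8 turn 0.01 shift cm [-0.19  7.64 -0.25] | pos [ 0.5482 -0.117   0.2004] F [ 0.2 -0.4  0.4] op 0.0002 t 2.05
```

View pics/w1.png

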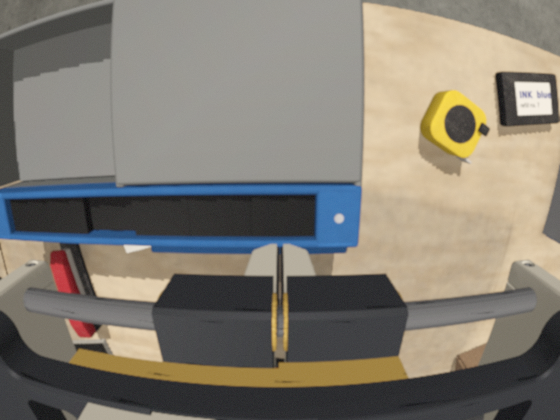

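View pics/t1.png

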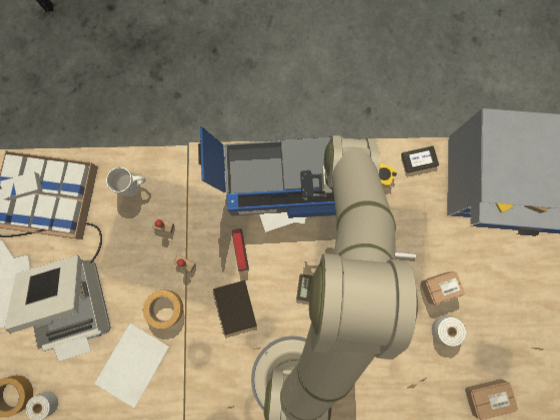

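View pics/s1.png

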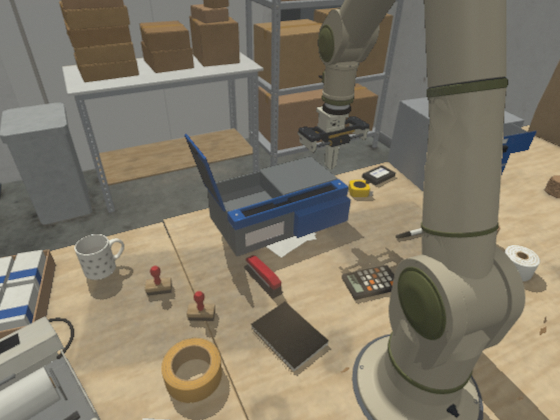

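```bash
cat >> h.py <<'E'
def wproj(p,s):
    c=ctrl.get_calibration('wrist'); Rm=R.from_rotvec(s['eef_rot']).as_matrix()
    T=np.array(c['tool_from_camera']); q=Rm.T@(np.array(p)-s['ee_pos']); q=T[:3,:3].T@(q-T[:3,3])
    th=np.arctan2(np.hypot(q[0],q[1]),q[2]); ph=np.arctan2(q[1],q[0]); f=c['fx']
    return c['cx']+f*th*np.cos(ph),c['cy']+f*th*np.sin(ph)
def wat(u,v,z,s):
    c=ctrl.get_calibration('wrist'); Rm=R.from_rotvec(s['eef_rot']).as_matrix()
    T=np.array(c['tool_from_camera']); du,dv=u-c['cx'],v-c['cy']; r=np.hypot(du,dv); th=r/c['fx']
    d=np.array([np.sin(th)*du/r,np.sin(th)*dv/r,np.cos(th)]); d=Rm@T[:3,:3]@d; o=s['ee_pos']+Rm@T[:3,3]
    return o+d*(z-o[2])/d[2]
E
python3 - <<'E'
from h import *
s=ctrl.state()
for l in((-.062,-.15,.125),(-.098,-.15,.125),(-.062,.05,.116),(-.062,.0,.116),(-.062,.15,.116)): print(l,np.round(wproj(W(l),s),1))
im=cv2.imread('pics/raw_w1.png'); a=cv2.resize(im[175:265,0:370],None,fx=2.1,fy=2.1,interpolation=cv2.INTER_CUBIC)
b=np.clip(a.astype(float)*2,0,255).astype(np.uint8)
cv2.imwrite('pics/w1a.png',np.vstack([b]))
E
```

```text
(-0.062, -0.15, 0.125) [316.2 197.5]
(-0.098, -0.15, 0.125) [314.8 242.8]
(-0.062, 0.05, 0.116) [ 82.1 197.3]
(-0.062, 0.0, 0.116) [130.4 196.4]
(-0.062, 0.15, 0.116) [  9.1 199.3]
```

View pics/w1a.png

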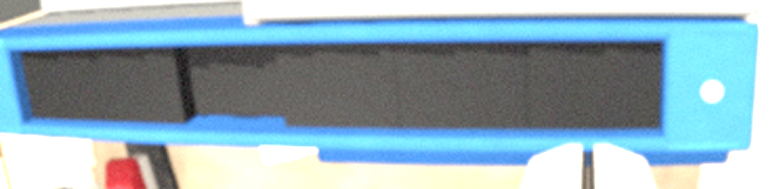

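Run:
```python
from h import *
s=ctrl.state()
for l in((-.062,-.15,.125),(-.062,.15,.125),(-.098,-.15,.116),(-.098,.05,.116),(-.098,.0,.116),(-.098,.15,.116)): print(l,np.round(wproj(W(l),s),1))
for uv,z in(((316.7,194),.125),((316,236.9),.116),((95,233),.116),((135.7,233.5),.116)): 
  w=wat(*uv,z,s); c,sn=np.cos(P[2]),np.sin(P[2]); d=w-[P[0],P[1],0]; print(uv,c*d[0]+sn*d[1],-sn*d[0]+c*d[1])
```

```text
(-0.062, -0.15, 0.125) [316.2 197.5]
(-0.062, 0.15, 0.125) [  3.3 201.5]
(-0.098, -0.15, 0.116) [313.6 238.7]
(-0.098, 0.05, 0.116) [ 88.3 236.1]
(-0.098, 0.0, 0.116) [135.7 237.4]
(-0.098, 0.15, 0.116) [ 15.7 233.1]
(316.7, 194) -0.05932768097625773 -0.1503078442836928
(316, 236.9) -0.0964937158994667 -0.15185207013490581
(95, 233) -0.09484001849261531 0.0417489879330107
(135.7, 233.5) -0.09441305187114028 -0.0005584555654775318
```

>>> drive_tool(
  deltas=[
    [[-0.25,2.5,0],0],
    [[0,2.5,0],0],
    [[0,1.5,0],0],
    [[0,0.6,0],0],
    [[0,0.4,0],0],
    [[0,0.1,0],0],
    [[0,0,0],0],
    [[0,0,0],0],
  ],
)

```text
time_s: 3.0
ee_pos: [0.5519, -0.1163, 0.1253]
eef_rot: [-0.042, 2.201, -2.202]
force: [-0.0, 0.8, -0.9]
opening: 0.0003
```

Run:
```python
from h import *
go((*W((-.08,.025,0))[:2],.124),-87.8)
```

```text
yaw -87.8 turn 0.02 shift cm [  0.21   0.13 -14.69] | pos [ 0.5519 -0.1163  0.1253] F [-0.   0.8 -0.9] op 0.0003 t 3.0
```

>>> drive_tool(
  deltas=[
    [[0,0.15,0],0],
    [[0,0.05,0],0],
    [[0,0,0],0],
  ],
)

```text
time_s: 3.3
ee_pos: [0.552, -0.1163, 0.1243]
eef_rot: [-0.041, 2.201, -2.201]
force: [-3.5, 0.9, 17.1]
opening: 0.0005
```

>>> drive_tool(
  deltas=[
    [[0,-0.05,0],0],
    [[0,0,-1],0],
    [[0,0,-1.5],0],
    [[0,0,-1.5],0],
    [[0,0,-1.5],0],
    [[0,0,-1.5],0],
    [[0,0,-1.5],0],
    [[0,0,-1.5],0],
    [[0,0,-1.5],0],
  ],
)

```text
time_s: 4.2
ee_pos: [0.5482, -0.0025, 0.1244]
eef_rot: [-0.038, 2.199, -2.203]
force: [-0.2, -6.3, 10.0]
opening: 0.0005
```

Run:
```python
from h import *
go((*W((-.08,.025,0))[:2],.124),-87.8)
```

```text
yaw -87.9 turn -0.06 shift cm [ 0.27  0.03 -3.3 ] | pos [ 0.5482 -0.0025  0.1244] F [-0.2 -6.3 10. ] op 0.0005 t 4.2
```

>>> drive_tool(
  deltas=[
    [[0.05,0,-1.5],0],
    [[0.05,0,-1.5],0],
    [[0,0,-0.3],0],
    [[0,0,0],0],
    [[0,0.3,0],0],
    [[0,0,0],0],
    [[0,0,0],0],
  ],
)

```text
time_s: 4.9
ee_pos: [0.5447, 0.031, 0.1199]
eef_rot: [-0.042, 2.202, -2.203]
force: [0.6, -0.5, -0.8]
opening: 0.0007
```

>>> drive_tool(
  deltas=[
    [[0,0.4,0],0],
    [[0,0.3,0],0],
    [[0,0.2,0],0],
    [[0,0.2,0],0],
    [[0,0.1,0],0],
    [[0,0,0],0],
    [[0,0,0],0],
  ],
)

```text
time_s: 5.6
ee_pos: [0.545, 0.0314, 0.1082]
eef_rot: [-0.042, 2.202, -2.202]
force: [1.0, -2.7, 4.9]
opening: 0.0005
```

Run:
```python
from h import *
save('scene','s2',(190,130,370,260),4)
```

```text
(no output)
```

View pics/s2.png

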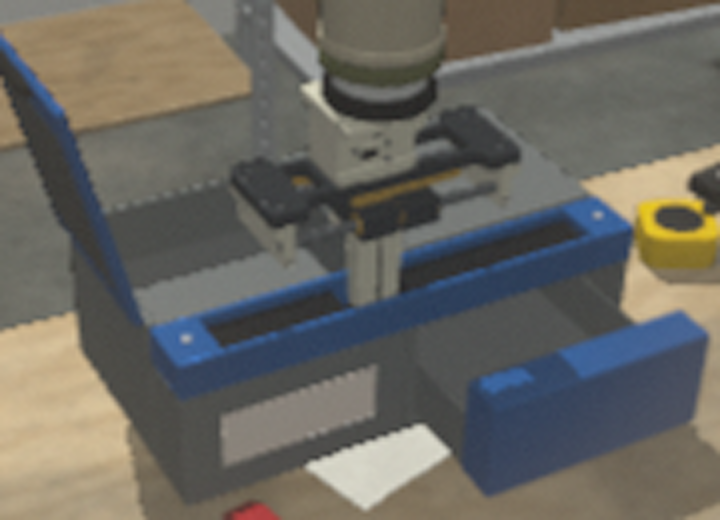

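Run:
```python
from h import *
def tri(a,b):
    e1,d1=ray('top',*a); e2,d2=ray('scene',*b); d1/=np.linalg.norm(d1);d2/=np.linalg.norm(d2)
    A=np.stack([d1,-d2],1); t=np.linalg.lstsq(A,e2-e1,rcond=None)[0]; p,q=e1+t[0]*d1,e2+t[1]*d2; return (p+q)/2,np.linalg.norm(p-q)
f=lambda u,v:(140+u/6.6,210+v/6.6)
print(tri(f(126,88),(155.3,271.3)),tri(f(271,349),(199.1,296.4)))
for q in([(85,105),(105,60),(225,90),(205,150)],[(225,345),(245,300),(362,350),(335,405)]):
    pts=np.array([at('top',*f(*x),.026)[:2] for x in q]); print(pts.mean(0)); m=(pts[0]+pts[1])/2-(pts[2]+pts[3])/2; print('long axis deg',np.degrees(np.arctan2(m[1],m[0])),np.linalg.norm(m))
go((.43,.10,.26),-87.8)
```

```text
(array([0.4853388 , 0.40910882, 0.06495724]), np.float64(0.000180635761616228)) (array([0.36069056, 0.33752542, 0.06763425]), np.float64(0.00047080670143580445))
[0.48395139 0.40486239]
long axis deg 71.66888226683463 0.06242871613600142
[0.36201733 0.33607653]
long axis deg 63.66708091866324 0.06153574390476986
yaw -87.8 turn 0.01 shift cm [ 11.22 -15.18  -7.29] | pos [0.545  0.0314 0.1082] F [ 1.5 -3.4  3.9] op 0.0006 t 5.65
```

>>> drive_tool(
  deltas=[
    [[0,-2,0],0],
    [[0,-4,0],0],
    [[0,-4.5,0],0],
    [[0,-4.5,0],0],
    [[4,0,0],0],
    [[4,0,-2],0],
    [[2,0,-4.5],0],
    [[0,0,-4.8],0],
    [[0,0,-4.8],0],
    [[0,0,-4.8],0],
    [[0,0,-4.8],0],
  ],
  jaw=60,
)

```text
time_s: 6.75
ee_pos: [0.4336, 0.2867, 0.258]
eef_rot: [-0.045, 2.202, -2.202]
force: [1.6, 0.4, -0.0]
opening: 0.0556
```

>>> drive_tool(
  deltas=[
    [[0,0,0],6.8],
    [[0,0,0],6.8],
    [[0,0,0],6.9],
    [[0,0,0],0],
  ],
)

```text
time_s: 7.15
ee_pos: [0.434, 0.2849, 0.2577]
eef_rot: [-0.329, -2.048, 2.049]
force: [0.9, -0.1, 1.0]
opening: 0.0558
```

Run:
```python
from h import *
go((.4845,.4075,.20),-108.3)
```

```text
yaw -108.3 turn -0.00 shift cm [ -0.96   5.76 -13.23] | pos [0.434  0.2849 0.2577] F [ 0.9 -0.1  1. ] op 0.0558 t 7.15
```

>>> drive_tool(
  deltas=[
    [[-0.32,1.9,-4.4],0],
    [[-0.32,1.9,-4.4],0],
    [[-0.32,1.9,-4.4],0],
    [[0,0,0],0],
    [[0,0,0],0],
  ],
)

```text
time_s: 7.65
ee_pos: [0.4844, 0.4074, 0.1996]
eef_rot: [-0.323, -2.049, 2.053]
force: [-0.8, -1.6, 0.0]
opening: 0.0559
```

Run:
```python
from h import *
s=ctrl.state()
save('wrist','w2')
go((.4845,.4075,.051),-108.3)
print(wproj((.4845,.4075,.079),s),wproj((.4845,.4075,.0),s))
```

```text
yaw -108.1 turn 0.17 shift cm [ 0.05 14.95 -0.13] | pos [0.4848 0.4063 0.2005] F [ 0.6 -0.3 -0.4] op 0.0554 t 7.7
(np.float64(279.94054523702493), np.float64(206.2330526546989)) (np.float64(279.60359162209835), np.float64(187.77920721418621))
```

View pics/w2.png

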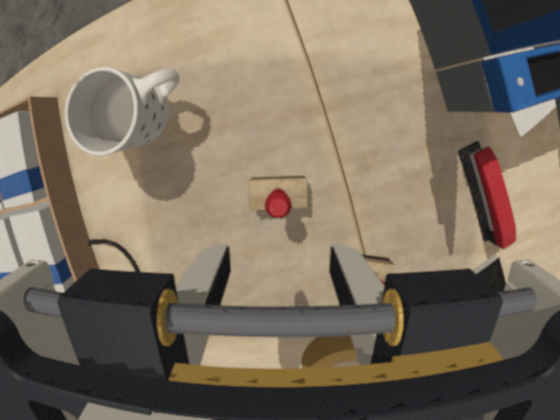

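>>> drive_tool(
  deltas=[
    [[0,4,-0.1],0],
    [[0,4,0],0],
    [[0,3,0],0],
    [[0,2,0],0],
    [[0,1.2,0],0],
    [[0,0.7,0],0],
    [[0,0,0],0],
  ],
)

```text
time_s: 8.4
ee_pos: [0.4858, 0.4074, 0.0523]
eef_rot: [-0.33, -2.049, 2.049]
force: [-0.8, 0.1, 0.2]
opening: 0.0557
```

>>> drive_tool(
  deltas=[
    [[0,0,0],0],
    [[0,0,0],0],
    [[0,0,0],0],
    [[0,0,0],0],
    [[0,0,0],0],
  ],
  jaw=0,
  force=15,
)

```text
time_s: 8.9
ee_pos: [0.4858, 0.4081, 0.0524]
eef_rot: [-0.33, -2.05, 2.049]
force: [-0.2, 0.3, 2.3]
opening: 0.0231
```

>>> drive_tool(
  deltas=[
    [[0,-1,0],0],
    [[0,-3,0],0],
    [[0,-4,0],0],
    [[0,-4,0],0],
    [[0,-3,0],0],
    [[0,0,0],0],
    [[0,0,0],0],
  ],
)

```text
time_s: 9.6
ee_pos: [0.4856, 0.4079, 0.2029]
eef_rot: [-0.33, -2.051, 2.048]
force: [0.5, 0.4, -2.2]
opening: 0.0229
```

Run:
```python
from h import *
s=ctrl.state()
save('wrist','w3')
go((*W((-.145,-.0505,0))[:2],.25),-87.8)
```

```text
yaw -108.3 turn -20.46 shift cm [ 2.04 -4.81 45.47] | pos [0.4851 0.4076 0.2017] F [ 0.6  0.4 -1.6] op 0.0232 t 9.65
```

View pics/w3.png

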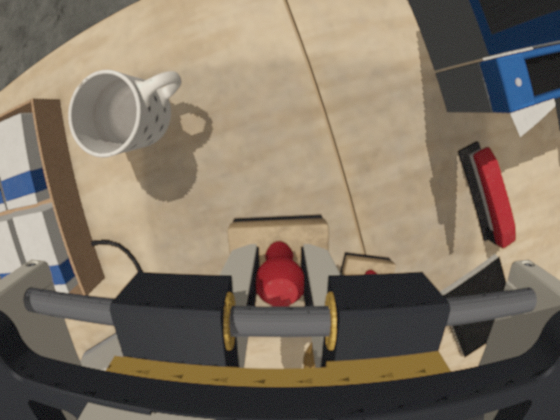

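>>> drive_tool(
  deltas=[
    [[0,-2,0],-6.8],
    [[0,-2,0],-6.8],
    [[0,-0.8,0],-6.8],
    [[1,0,2],0],
    [[1,0,4.5],0],
    [[0,0,4.8],0],
    [[0,0,4.8],0],
    [[0,0,4.8],0],
    [[0,0,4.8],0],
    [[0,0,4.8],0],
    [[0,0,4.8],0],
    [[0,0,4.8],0],
  ],
)

```text
time_s: 10.85
ee_pos: [0.4795, 0.0045, 0.2488]
eef_rot: [-0.044, 2.204, -2.204]
force: [1.1, -0.2, -1.3]
opening: 0.0231
```

>>> drive_tool(
  deltas=[
    [[0,0,3],0],
    [[0,0,2],0],
    [[0,0,0],0],
    [[0,0,0],0],
  ],
)

```text
time_s: 11.25
ee_pos: [0.4819, -0.0434, 0.2491]
eef_rot: [-0.043, 2.204, -2.204]
force: [-0.3, 1.2, -1.7]
opening: 0.0229
```

Run:
```python
from h import *
s=ctrl.state()
save('wrist','w4')
go((*W((-.143,-.0505,0))[:2],.063),-87.8)
for l in((-.184+.002,-.0925,.091),(-.22,-.0925-.092,.091),(-.22,-.0925+.092,.091),(-.105,-.177,.055)): print(l,wproj(W(l),s))
```

```text
yaw -87.8 turn -0.03 shift cm [-0.23 18.62  0.5 ] | pos [ 0.482  -0.0427  0.2493] F [ 1.4 -0.4 -0.5] op 0.0228 t 11.3
(-0.182, -0.0925, 0.091) (np.float64(325.0864546528054), np.float64(231.17781262669675))
(-0.22, -0.1845, 0.091) (np.float64(403.52035620795715), np.float64(261.8240521333419))
(-0.22, -0.0005000000000000004, 0.091) (np.float64(237.8599079179732), np.float64(264.65157326874476))
(-0.105, -0.177, 0.055) (np.float64(396.0505777779842), np.float64(154.80112390576917))
```

View pics/w4.png

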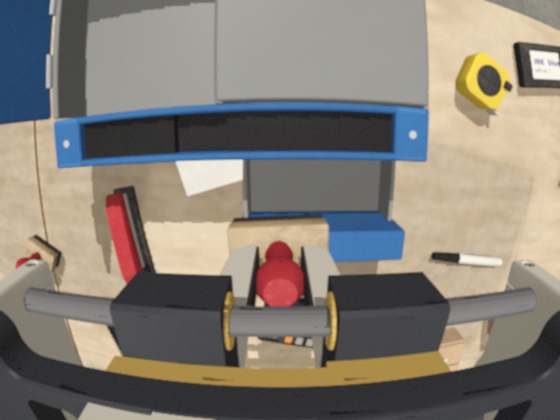

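>>> drive_tool(
  deltas=[
    [[-0.3,3.5,0.5],0],
    [[0,4,0],0],
    [[0,4,0],0],
    [[0,3,0],0],
    [[0,2,0],0],
    [[0,1.2,0],0],
    [[0,0.6,0],0],
    [[0,0,0],0],
    [[0,0,0],0],
  ],
)

```text
time_s: 12.2
ee_pos: [0.4861, -0.0482, 0.0678]
eef_rot: [-0.04, 2.202, -2.202]
force: [-0.7, 0.5, -1.0]
opening: 0.023
```

>>> drive_tool(
  deltas=[
    [[0,0.2,0],0],
    [[0,0,0],0],
  ],
)

```text
time_s: 12.4
ee_pos: [0.486, -0.0484, 0.0656]
eef_rot: [-0.04, 2.202, -2.202]
force: [0.2, 0.6, -1.2]
opening: 0.0229
```

>>> drive_tool(
  deltas=[
    [[0,0.2,0],0],
    [[0,0,0],0],
  ],
)

```text
time_s: 12.6
ee_pos: [0.4857, -0.0485, 0.0632]
eef_rot: [-0.04, 2.203, -2.203]
force: [-0.1, 0.6, -1.7]
opening: 0.0226
```

>>> drive_tool(
  deltas=[
    [[0,0.1,0],0],
    [[0,0,0],0],
  ],
)

```text
time_s: 12.8
ee_pos: [0.4858, -0.0481, 0.0623]
eef_rot: [-0.041, 2.203, -2.202]
force: [-0.4, 0.5, 3.9]
opening: 0.0231
```

Contact with the floor. Release with limited opening and rise.

>>> drive_tool(
  deltas=[
    [[0,0,0],0],
    [[0,0,0],0],
    [[0,0,0],0],
    [[0,-1,0],0],
    [[0,-3,0],0],
    [[0,-4.5,0],0],
    [[0,-4.5,0],0],
    [[0,-4.5,0],0],
    [[1.5,-2,0],0],
    [[0,0,0],0],
  ],
  jaw=55,
)

```text
time_s: 13.8
ee_pos: [0.4704, -0.0493, 0.2605]
eef_rot: [-0.035, 2.201, -2.2]
force: [-0.6, -0.4, -1.4]
opening: 0.0511
```

Run:
```python
from h import *
s=ctrl.state()
save('wrist','w5');save('scene','s5')
go((.3615,.337,.25),-116.3)
```

```text
yaw -87.9 turn 28.43 shift cm [ 26.88   0.76 -29.77] | pos [ 0.4705 -0.049   0.2576] F [-0.1  0.8 -0.7] op 0.0512 t 13.9
```

View pics/w5.png

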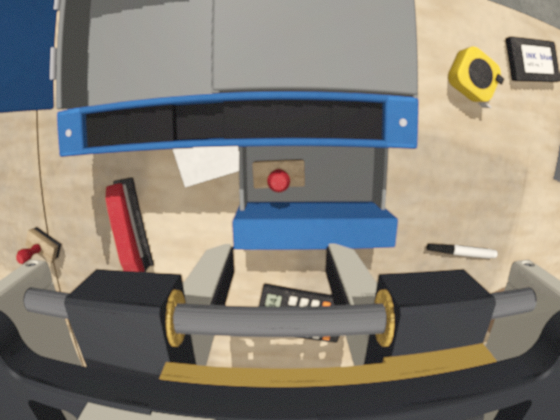

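View pics/s5.png

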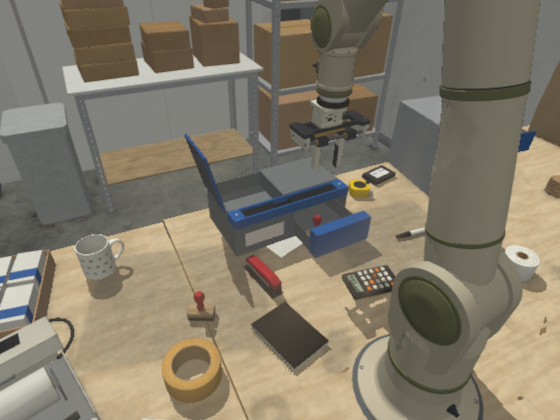

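>>> drive_tool(
  deltas=[
    [[0,0,-4.8],0],
    [[0,0,-4.8],0],
    [[0,0,-4.8],0],
    [[0,0,-4.8],0],
    [[0,0,-4.8],0],
    [[0,0,-4.8],0],
    [[0,0,-4.8],0],
    [[0,0,0],7.1],
    [[0,0,0],7.1],
    [[0,0,0],7.1],
    [[0,0,0],7.1],
    [[0,0,0],0],
  ],
)

```text
time_s: 15.1
ee_pos: [0.4578, 0.2867, 0.2554]
eef_rot: [-0.459, -1.963, 1.968]
force: [0.2, 0.5, -0.9]
opening: 0.0512
```

Run:
```python
from h import *
go((.3615,.337,.20),-116.3)
```

```text
yaw -116.4 turn -0.06 shift cm [10.86  5.55 -0.25] | pos [0.4578 0.2867 0.2554] F [ 0.2  0.5 -0.9] op 0.0512 t 15.1
```

>>> drive_tool(
  deltas=[
    [[3.6,1.8,-0.1],0],
    [[3.6,1.8,-0.1],0],
    [[3.6,1.8,-0.1],0],
    [[0,0,0],0],
    [[0,0,0],0],
  ],
)

```text
time_s: 15.6
ee_pos: [0.3616, 0.3378, 0.202]
eef_rot: [-0.453, -1.968, 1.973]
force: [0.4, 0.5, -0.1]
opening: 0.051
```

Run:
```python
from h import *
s=ctrl.state()
save('wrist','w6')
go((.3615,.337,.0515),-116.3)
print(wproj((.3615,.337,.079),s),wproj((.3615,.337,.0),s))
```

```text
yaw -116.1 turn 0.21 shift cm [ 0.11 15.11  0.07] | pos [0.3628 0.3374 0.2026] F [1.3 0.  0.2] op 0.051 t 15.65
(np.float64(280.8983862495926), np.float64(205.30913244838135)) (np.float64(280.3600227744598), np.float64(187.2857038057187))
```

View pics/w6.png

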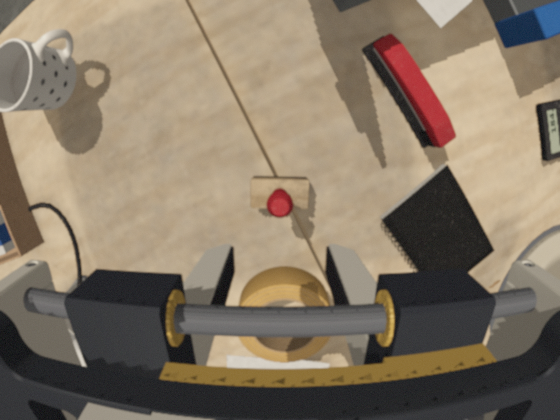

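>>> drive_tool(
  deltas=[
    [[0.05,4,0.05],0],
    [[0,4,0],0],
    [[0,3,0],0],
    [[0,2,0],0],
    [[0,1.3,0],0],
    [[0,0.75,0],0],
    [[0,0,0],0],
    [[0,0,0],0],
  ],
)

```text
time_s: 16.45
ee_pos: [0.3629, 0.3368, 0.0531]
eef_rot: [-0.46, -1.967, 1.965]
force: [-0.3, 0.8, 0.0]
opening: 0.0512
```

>>> drive_tool(
  deltas=[
    [[0,0,0],0],
    [[0,0,0],0],
    [[0,0,0],0],
    [[0,0,0],0],
    [[0,0,0],0],
  ],
  jaw=0,
)

```text
time_s: 16.95
ee_pos: [0.362, 0.3373, 0.0528]
eef_rot: [-0.459, -1.967, 1.966]
force: [0.7, 0.5, 3.0]
opening: 0.0231
```

>>> drive_tool(
  deltas=[
    [[0,-1,0],0],
    [[0,-3,0],0],
    [[0,-4,0],0],
    [[0,-4.5,0],0],
    [[0,-4.5,0],0],
    [[0,-3,0],0],
    [[0,0,0],0],
    [[0,0,0],0],
  ],
)

```text
time_s: 17.75
ee_pos: [0.3615, 0.3372, 0.2531]
eef_rot: [-0.458, -1.968, 1.966]
force: [0.0, -0.1, -1.5]
opening: 0.023
```

Run:
```python
from h import *
s=ctrl.state()
save('wrist','w7')
go((.46,.28,.25),-87.8)
```

```text
yaw -116.2 turn -28.43 shift cm [-9.66  0.22  6.06] | pos [0.3612 0.3368 0.2522] F [-1.1 -0.5 -2.1] op 0.0229 t 17.8
```

View pics/w7.png

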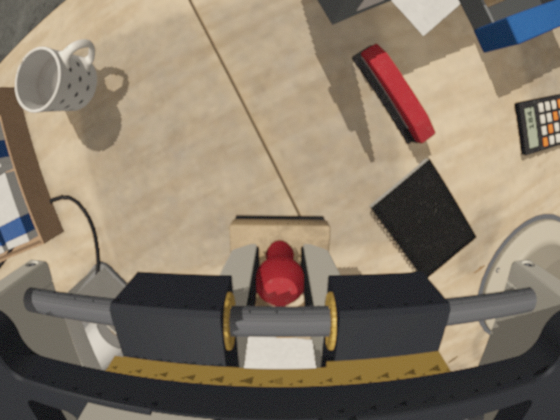

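>>> drive_tool(
  deltas=[
    [[0,0,0],-7.1],
    [[0,0,0],-7.1],
    [[0,0,0],-7.1],
    [[0,0,0],-7.1],
    [[-3.2,0,2],0],
    [[-3.2,0,2],0],
    [[-3.3,0,2],0],
    [[-0.5,0,4.8],0],
    [[-0.5,0,4.8],0],
    [[-0.5,0,4.8],0],
    [[0,0,4.8],0],
    [[0,0,4.8],0],
  ],
)

```text
time_s: 19.0
ee_pos: [0.484, 0.0392, 0.2511]
eef_rot: [-0.044, 2.203, -2.205]
force: [1.5, -0.1, -0.9]
opening: 0.0227
```

>>> drive_tool(
  deltas=[
    [[0,0,4.8],0],
    [[0,0,4.8],0],
    [[0,0,4.8],0],
    [[0,0,0],0],
    [[0,0,0],0],
  ],
)

```text
time_s: 19.5
ee_pos: [0.4893, -0.1038, 0.2512]
eef_rot: [-0.04, 2.206, -2.206]
force: [-0.2, 0.8, -0.6]
opening: 0.0229
```

Run:
```python
from h import *
s=ctrl.state()
go((.482,-.131,.0625),-87.8)
print(W((-.143,-.1345,0)))
```

```text
yaw -88.1 turn -0.29 shift cm [ 0.78 18.88  2.69] | pos [ 0.4893 -0.1038  0.2512] F [-0.2  0.8 -0.6] op 0.0229 t 19.5
[ 0.48743742 -0.13141905  0.        ]
```

>>> drive_tool(
  deltas=[
    [[0.1,0,2.75],0],
    [[0,4,0],0],
    [[0,4,0],0],
    [[0,4,0],0],
    [[0,3,0],0],
    [[0,2,0],0],
    [[0,1.2,0],0],
    [[0,0.3,0],0],
    [[0,0,0],0],
    [[0,0,0],0],
  ],
)

```text
time_s: 20.5
ee_pos: [0.4909, -0.1298, 0.0683]
eef_rot: [-0.04, 2.202, -2.202]
force: [-0.5, -0.7, -0.5]
opening: 0.0229
```

>>> drive_tool(
  deltas=[
    [[0,0.2,0],0],
    [[0,0,0],0],
  ],
)

```text
time_s: 20.7
ee_pos: [0.4908, -0.1299, 0.0661]
eef_rot: [-0.04, 2.202, -2.202]
force: [-0.2, 1.0, -1.4]
opening: 0.0228
```

>>> drive_tool(
  deltas=[
    [[0.2,0.25,0],0],
    [[0,0,0],0],
  ],
)

```text
time_s: 20.9
ee_pos: [0.4882, -0.13, 0.0632]
eef_rot: [-0.041, 2.203, -2.202]
force: [1.3, 0.2, 1.3]
opening: 0.0227
```

>>> drive_tool(
  deltas=[
    [[0,0.12,0],0],
    [[0,0,0],0],
  ],
)

```text
time_s: 21.1
ee_pos: [0.4884, -0.1294, 0.0625]
eef_rot: [-0.041, 2.204, -2.201]
force: [-0.9, 4.2, 11.5]
opening: 0.023
```

>>> drive_tool(
  deltas=[
    [[0,-0.07,0],0],
    [[0,0,0],0],
    [[0,0,0],0],
    [[0,0,0],0],
    [[0,-1,0],0],
    [[0,-3,0],0],
    [[0,-4.5,0],0],
    [[0,-4.5,0],0],
    [[0,-4.5,0],0],
    [[0,-3,0],0],
    [[0,0,0],0],
    [[0,0,0],0],
  ],
  jaw=45,
)

```text
time_s: 22.3
ee_pos: [0.4884, -0.1298, 0.2684]
eef_rot: [-0.04, 2.202, -2.201]
force: [-0.7, -0.1, 0.5]
opening: 0.0414
```

Run:
```python
from h import *
s=ctrl.state()
save('wrist','w8');save('top','t8')
go((.376,-.335,.2),0)
```

```text
yaw -87.9 turn -87.86 shift cm [ 20.53   6.7  -11.16] | pos [ 0.4877 -0.1298  0.2669] F [ 0.4 -0.7  0.3] op 0.0418 t 22.4
```

View pics/w8.png

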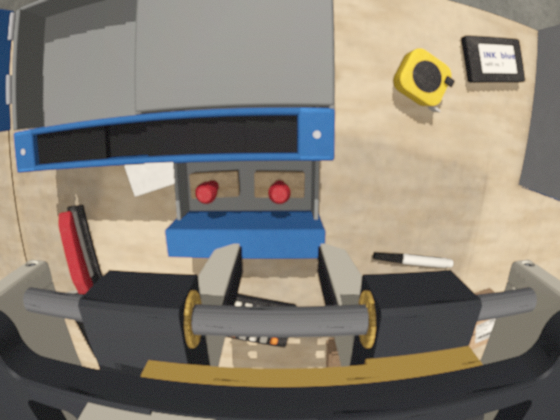

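View pics/t8.png

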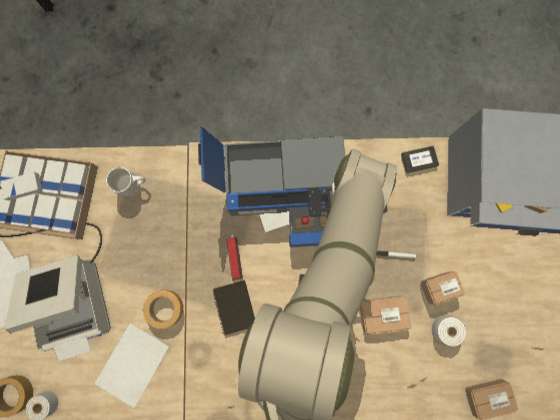

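Run:
```python
from h import *
s=ctrl.state(); print(np.round(s['q'],2))
# stapler from wrist w8
im=cv2.imread('pics/raw_w8.png'); cv2.imwrite('pics/w8a.png',cv2.resize(im[190:320,20:140],None,fx=4.5,fy=4.5,interpolation=cv2.INTER_CUBIC))
im=cv2.imread('pics/raw_t8.png'); cv2.imwrite('pics/t8a.png',cv2.resize(im[225:285,215:265],None,fx=9,fy=9,interpolation=cv2.INTER_CUBIC))
```

```text
[-0.27  0.32  0.55  2.07 -0.23  0.81 -1.12]
```

View pics/t8a.png

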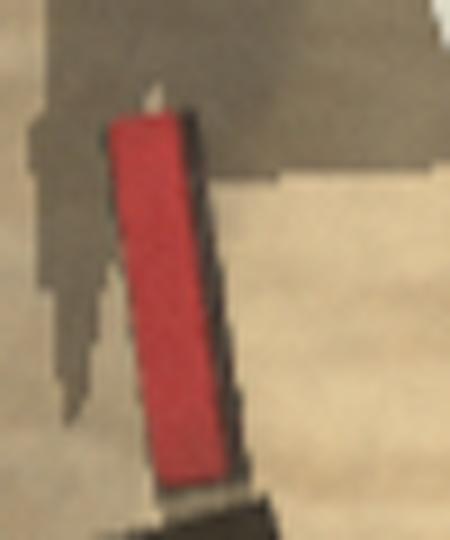

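>>> drive_tool(
  deltas=[
    [[0,0,0],-8.4],
    [[0,0,0],-8.4],
    [[0,0,0],-8.4],
    [[0,0,0],-8.4],
    [[0,0,0],-8.4],
    [[0,0,0],-8.4],
    [[0,0,0],-8.4],
    [[0,0,0],-8.4],
    [[0,0,0],-8.4],
    [[0,0,0],-7.7],
    [[0,0,0],0],
  ],
)

```text
time_s: 23.5
ee_pos: [0.4876, -0.1303, 0.2663]
eef_rot: [-1.173, 1.269, -1.265]
force: [0.5, 1.0, 0.2]
opening: 0.0419
```

Run:
```python
from h import *
s=ctrl.state(); print(np.round(s['q'],2))
go((.3757,-.3346,.15),-4.6)
# stapler, top pts z=.05 red top
f=lambda u,v:(215+u/9,225+v/9)
pts=[at('top',*f(*x),.05)[:2] for x in((110,122),(185,115),(232,480),(160,490))]; print(np.round(pts,3),np.mean(pts,0)); m=(pts[0]+pts[1]-pts[2]-pts[3])/2; print(np.degrees(np.arctan2(m[1],m[0])),np.linalg.norm(m))
```

```text
[ 0.    0.29  0.19  2.06 -0.07  0.8   0.15]
yaw -4.5 turn 0.11 shift cm [21.27 11.65 -9.49] | pos [ 0.4876 -0.1303  0.2663] F [0.5 1.  0.2] op 0.0419 t 23.5
[[0.435 0.197]
 [0.437 0.17 ]
 [0.31  0.155]
 [0.307 0.18 ]] [0.37234091 0.17529294]
7.3116064162381464 0.1277796783819052
```

>>> drive_tool(
  deltas=[
    [[4.2,1,-1.9],0],
    [[4.2,1,-1.9],0],
    [[4.2,1,-1.9],0],
    [[4.2,1.5,-1.9],0],
    [[4.2,1.5,-1.9],0],
    [[0.2,1.5,0],0],
    [[0,0,0],0],
    [[0,0,0],0],
  ],
)

```text
time_s: 24.3
ee_pos: [0.3768, -0.3332, 0.1921]
eef_rot: [-1.17, 1.271, -1.268]
force: [-0.1, 0.6, -0.6]
opening: 0.0421
```

Run:
```python
from h import *
s=ctrl.state()
save('wrist','w9')
go((.3757,-.3346,.011),-4.6)
for p in((.3811,-.2669,.008),(.3757,-.3346,.008),(.3703,-.4023,.008)): print(np.round(wproj(p,s),1))
```

```text
yaw -4.6 turn 0.00 shift cm [ 0.18 18.16 -0.14] | pos [ 0.3773 -0.333   0.1926] F [ 0.5  0.1 -0.3] op 0.0418 t 24.35
[278.9 130. ]
[279.1 193.4]
[279.2 251.8]
```

View pics/w9.png

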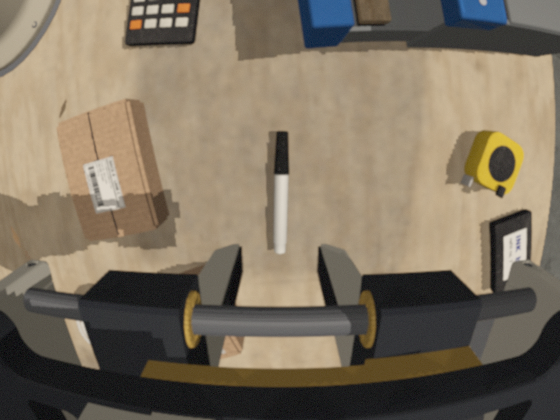

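>>> drive_tool(
  deltas=[
    [[0.18,4.5,0],0],
    [[0,4.5,0],0],
    [[0,4,0],0],
    [[0,3,0],0],
    [[0,1.2,0],0],
    [[0,0.6,0],0],
    [[0,0.2,0],0],
    [[0,0,0],0],
    [[0,0,0],0],
  ],
)

```text
time_s: 25.25
ee_pos: [0.3773, -0.336, 0.0138]
eef_rot: [-1.17, 1.266, -1.269]
force: [-0.7, 0.0, -1.0]
opening: 0.0415
```

>>> drive_tool(
  deltas=[
    [[0,0,0],0],
    [[0,0,0],0],
    [[0,0,0],0],
    [[0,0,0],0],
  ],
  jaw=0,
  force=25,
)

```text
time_s: 25.65
ee_pos: [0.3767, -0.3357, 0.0127]
eef_rot: [-1.17, 1.268, -1.268]
force: [-2.0, -0.6, 4.1]
opening: 0.0149
```

>>> drive_tool(
  deltas=[
    [[0,-1,0],0],
    [[0,-3,0],0],
    [[0,-4,0],0],
    [[0,-4.5,0],0],
    [[0,-4.5,0],0],
    [[0,-4.5,0],0],
    [[0,-1.5,0],0],
    [[0,0,0],0],
  ],
)

```text
time_s: 26.45
ee_pos: [0.3774, -0.3362, 0.2457]
eef_rot: [-1.169, 1.263, -1.272]
force: [0.6, 0.5, -0.2]
opening: 0.0147
```

Run:
```python
from h import *
s=ctrl.state()
save('wrist','w10')
go((.46,-.10,.24),2.2)
print(W((0.003,.085,0)))
```

```text
yaw -4.6 turn -6.76 shift cm [-23.23   0.38   9.21] | pos [ 0.3768 -0.3356  0.2438] F [0.2 1.2 0.2] op 0.0146 t 26.5
[0.62484645 0.09355875 0.        ]
```

View pics/w10.png

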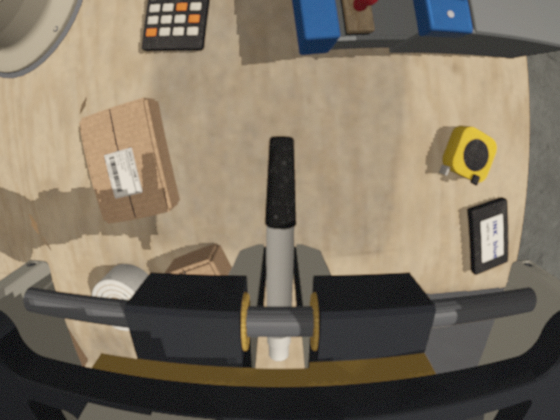

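>>> drive_tool(
  deltas=[
    [[0,0,0],-6.7],
    [[-4,0,2.6],0],
    [[-4,0,2.6],0],
    [[-4,0,2.6],0],
    [[-4,0,2.6],0],
    [[-4,0,2.6],0],
    [[-4,0,2.6],0],
    [[-4,0,2.6],0],
    [[-4,0,2.6],0],
    [[-4,0,2.6],0],
    [[0,0,0],0],
    [[0,0,0],0],
  ],
)

```text
time_s: 27.7
ee_pos: [0.5964, 0.0338, 0.2404]
eef_rot: [-1.231, 1.182, -1.179]
force: [-1.0, -0.4, 0.1]
opening: 0.015
```

Run:
```python
from h import *
s=ctrl.state();print(np.round(s['q'],2))
go((*W((.040,.088,0))[:2],.085),2.2)
```

```text
[-0.26  0.43  0.15  1.89 -0.09  0.83 -0.02]
yaw 2.3 turn 0.07 shift cm [-6.17 15.51  6.83] | pos [0.5964 0.0338 0.2404] F [-1.  -0.4  0.1] op 0.015 t 27.7
```

>>> drive_tool(
  deltas=[
    [[-3.1,0,3.4],0],
    [[-3.1,0,3.4],0],
    [[0,0,0],0],
    [[0,3,0],0],
    [[0,4,0],0],
    [[0,3,0],0],
    [[0,2,0],0],
    [[0,1.5,0],0],
    [[0,1,0],0],
    [[0,0.5,0],0],
    [[0,0,0],0],
    [[0,0,0],0],
  ],
)

```text
time_s: 28.9
ee_pos: [0.6633, 0.0972, 0.0934]
eef_rot: [-1.226, 1.181, -1.182]
force: [-0.2, 1.0, -0.8]
opening: 0.0146
```

Run:
```python
from h import *
s=ctrl.state()
save('wrist','w11'); save('scene','s11',(190,110,370,250),4)
go((*W((.040,.088,0))[:2],.085),2.2)
```

```text
yaw 2.1 turn -0.07 shift cm [-0.07  0.85 -0.16] | pos [0.6633 0.0974 0.0935] F [-1.   0.2  0.4] op 0.0147 t 29.0
```

View pics/w11.png

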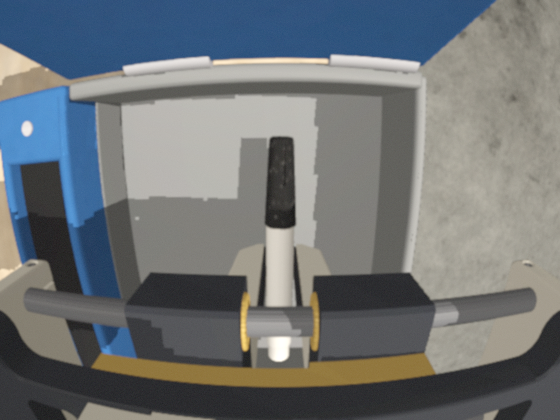

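View pics/s11.png

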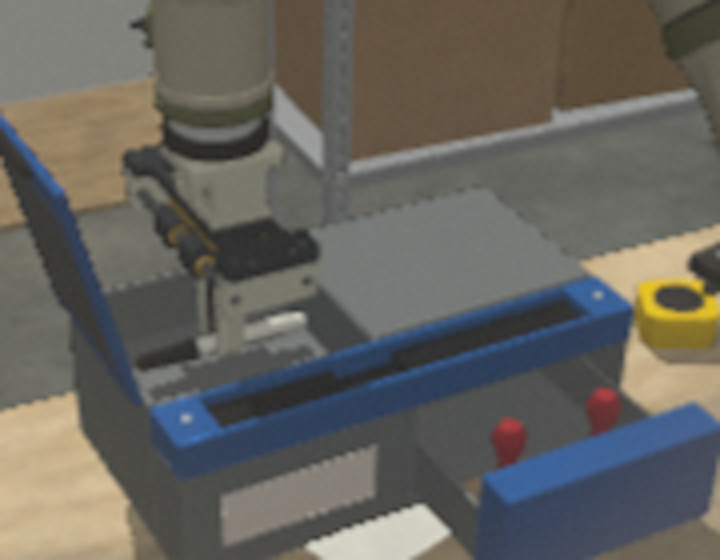

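>>> drive_tool(
  deltas=[
    [[0,0.6,0],0],
    [[0,0.35,0],0],
    [[0,0,0],0],
    [[0,0,0],0],
  ],
)

```text
time_s: 29.4
ee_pos: [0.6627, 0.0973, 0.0829]
eef_rot: [-1.227, 1.182, -1.182]
force: [0.1, -0.3, 0.8]
opening: 0.0146
```

>>> drive_tool(
  deltas=[
    [[0,0,0],0],
    [[0,0,0],0],
    [[0,-0.5,0],0],
    [[0,-3,0],0],
    [[0,-4,0],0],
    [[0,-4.5,0],0],
    [[0,-4.5,0],0],
    [[0,0,0],0],
    [[0,0,0],0],
  ],
  jaw=33,
)

```text
time_s: 30.3
ee_pos: [0.6632, 0.0974, 0.2496]
eef_rot: [-1.224, 1.18, -1.183]
force: [-0.3, -0.7, -0.9]
opening: 0.0307
```

Run:
```python
from h import *
s=ctrl.state()
save('wrist','w12');save('top','t12'); print(np.round(s['q'],2))
go((.42,.182,.25),-82.7)
im=cv2.imread('pics/raw_t12.png'); cv2.imwrite('pics/t12a.png',cv2.resize(im[120:290,190:350],None,fx=3.5,fy=3.5,interpolation=cv2.INTER_CUBIC))
```

```text
[-0.33  0.51  0.15  1.72 -0.09  0.92 -0.1 ]
yaw 2.1 turn 84.84 shift cm [ 22.93  -0.25 -11.48] | pos [0.662  0.0972 0.2471] F [ 0.3  0.1 -0.2] op 0.0306 t 30.4
```

View pics/w12.png

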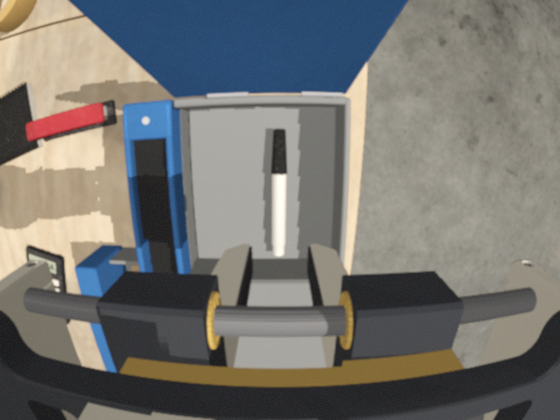

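View pics/t12a.png

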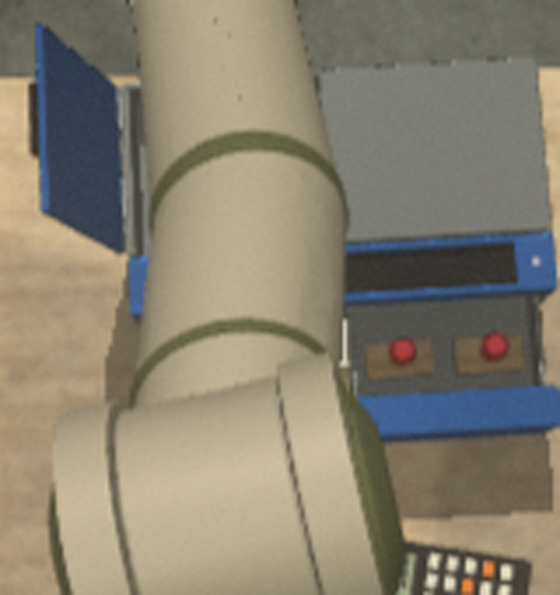

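>>> drive_tool(
  deltas=[
    [[0,0,-4.5],0],
    [[0,0,-4.5],0],
    [[0,0,-4.5],0],
    [[0,0,-4.5],0],
    [[0,0,0],8.5],
    [[0,0,0],8.5],
    [[0,0,0],8.5],
    [[0,0,0],8.5],
    [[0,0,0],8.5],
    [[0,0,0],8.5],
    [[0,0,0],8.5],
    [[0,0,0],8.5],
  ],
  jaw=65,
)

```text
time_s: 31.6
ee_pos: [0.4821, 0.0904, 0.2467]
eef_rot: [-0.423, 1.993, -1.995]
force: [0.1, 0.1, -0.7]
opening: 0.0604
```

>>> drive_tool(
  deltas=[
    [[0,0,0],8.5],
    [[0,0,0],8.4],
    [[0,0,0],0],
  ],
)

```text
time_s: 31.9
ee_pos: [0.4821, 0.0906, 0.2468]
eef_rot: [-0.137, 2.157, -2.16]
force: [0.4, -0.8, 0.3]
opening: 0.0607
```

Run:
```python
from h import *
s=ctrl.state()
save('wrist','w13'); print(np.round(s['q'],2))
go((.412,.180,.15),-82.7)
```

```text
[-0.7   0.32  0.53  2.12 -0.24  0.75 -1.47]
yaw -82.6 turn 0.13 shift cm [ 5.81  9.7  -9.77] | pos [0.4823 0.0906 0.247 ] F [ 1.1 -0.2 -0.6] op 0.0606 t 31.95
```

View pics/w13.png

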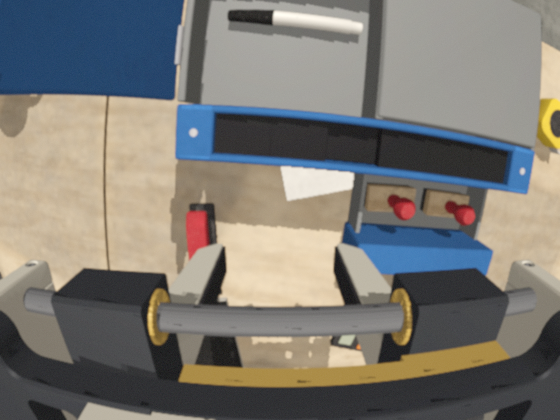

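>>> drive_tool(
  deltas=[
    [[0,0,-4.5],0],
    [[0.5,0,-4.5],0],
    [[3.5,0,-0.8],0],
    [[1.8,2,0],0],
    [[0,2,0],0],
    [[0,2,0],0],
    [[0,0,0],0],
    [[0,0,0],0],
  ],
)

```text
time_s: 32.75
ee_pos: [0.413, 0.1801, 0.188]
eef_rot: [-0.139, 2.155, -2.157]
force: [-0.6, -0.3, 0.4]
opening: 0.0605
```

Run:
```python
from h import *
s=ctrl.state()
save('wrist','w14'); print(np.round(s['q'],2))
go((.412,.180,.028),-82.7)
c,sn=np.cos(np.radians(7.3)),np.sin(np.radians(7.3))
for a in(.0635,-.064):
  for b in(-.013,.013): print(np.round(wproj((.3723+c*a-sn*b,.1753+sn*a+c*b,.05),s),1))
```

```text
[-0.88  0.36  0.46  2.27 -0.3   0.57 -1.64]
yaw -82.7 turn 0.00 shift cm [1.400e-01 1.604e+01 1.000e-02] | pos [0.4134 0.1803 0.1884] F [ 0.2  0.3 -0.6] op 0.0604 t 32.8
[294.  178.1]
[265.7 178.1]
[292.2 298.7]
[267.4 298.8]
```

View pics/w14.png

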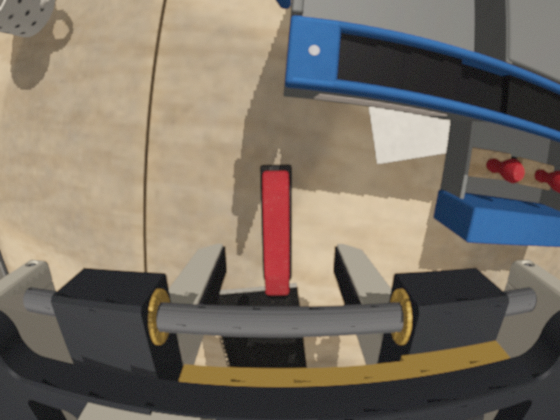

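>>> drive_tool(
  deltas=[
    [[1.0,4,-0.2],0],
    [[0,4,0],0],
    [[0,4,0],0],
    [[0,3,0],0],
    [[0,1,0],0],
    [[0,0.5,0],0],
    [[0,0,0],0],
    [[0,0,0],0],
  ],
)

```text
time_s: 33.6
ee_pos: [0.4036, 0.1816, 0.0241]
eef_rot: [-0.135, 2.156, -2.155]
force: [0.4, 0.0, -0.3]
opening: 0.0605
```

>>> drive_tool(
  deltas=[
    [[0,0,0],0],
    [[0,0,0],0],
    [[0,0,0],0],
    [[0,0,0],0],
    [[0,0,0],0],
  ],
  jaw=0,
  force=45,
)

```text
time_s: 34.1
ee_pos: [0.403, 0.1814, 0.0232]
eef_rot: [-0.136, 2.156, -2.156]
force: [-0.1, -0.0, 3.4]
opening: 0.0255
```

>>> drive_tool(
  deltas=[
    [[0,-0.5,0],0],
    [[0,-2,0],0],
    [[0,-3,0],0],
    [[0,-4,0],0],
    [[0,-4.5,0],0],
    [[0,-4.5,0],0],
    [[0,-4,0],0],
    [[0,0,0],0],
    [[0,0,0],0],
  ],
)

```text
time_s: 35.0
ee_pos: [0.4024, 0.1817, 0.2485]
eef_rot: [-0.137, 2.157, -2.153]
force: [-0.5, -0.3, -3.4]
opening: 0.0254
```

Run:
```python
from h import *
s=ctrl.state()
save('wrist','w15'); save('scene','s15');print(np.round(s['q'],2))
go((.46,.10,.26),2.2)
```

```text
[-1.07  0.27  0.66  2.22 -0.25  0.72 -1.68]
yaw -82.7 turn -84.95 shift cm [ 8.32 -1.29  5.5 ] | pos [0.4019 0.1811 0.2471] F [ 0.2 -1.1 -3.3] op 0.0256 t 35.1
```

View pics/w15.png

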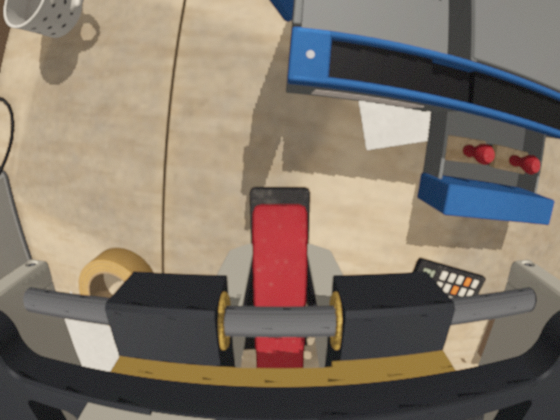

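View pics/s15.png

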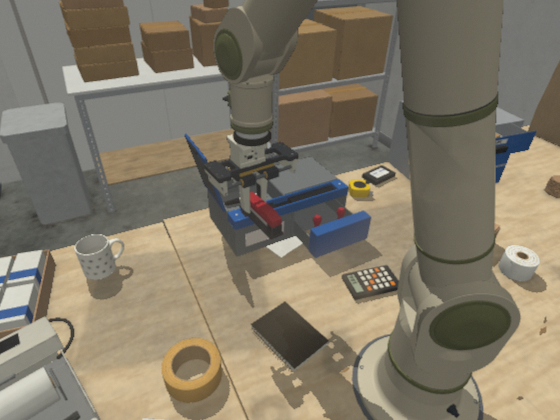

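Run:
```python
from h import *
s=ctrl.state(); Rm=R.from_rotvec(s['eef_rot']).as_matrix()
for u,v,dz in((280,188,.035),(280,205,.0275),(253,230,.0275),(307,230,.0275)):
    w=wat(u,v,s['ee_pos'][2]+dz,s); print(np.round(Rm.T@(w-s['ee_pos'])*100,2))
```

```text
[-4.98 -3.51 -0.08]
[-4.11 -2.76 -0.07]
[-3.01 -2.76 -1.22]
[-3.01 -2.76  1.07]
```

>>> drive_tool(
  deltas=[
    [[0,0,3],0],
    [[0,0,3],0],
    [[0,0,0],-8.5],
    [[0,0,0],-8.5],
    [[0,0,0],-8.5],
    [[0,0,0],-8.5],
    [[0,0,0],-8.5],
    [[0,0,0],-8.5],
    [[0,0,0],-8.5],
    [[0,0,0],-8.5],
    [[0,0,0],-8.5],
    [[0,0,0],-8.4],
  ],
)

```text
time_s: 36.3
ee_pos: [0.4095, 0.1211, 0.2464]
eef_rot: [-1.233, 1.18, -1.177]
force: [0.8, 0.1, -2.2]
opening: 0.0258
```

Run:
```python
from h import *
s=ctrl.state()
print(np.round(s['q'],2))
go((*W((-.023,.113,0))[:2],.25),2.2)
```

```text
[-0.68  0.22  0.31  2.24 -0.1   0.7  -0.25]
yaw 2.4 turn 0.24 shift cm [ 0.78 -0.43 18.81] | pos [0.4095 0.1211 0.2464] F [ 0.8  0.1 -2.2] op 0.0258 t 36.3
```

>>> drive_tool(
  deltas=[
    [[0.4,0,4],0],
    [[0.4,0,4],0],
    [[0,0,4],0],
    [[0,0,4],0],
    [[0,0,2.8],0],
    [[0,0,0],0],
    [[0,0,0],0],
  ],
)

```text
time_s: 37.0
ee_pos: [0.5976, 0.1199, 0.2455]
eef_rot: [-1.23, 1.186, -1.181]
force: [-0.4, 0.5, -2.6]
opening: 0.0257
```

Run:
```python
from h import *
s=ctrl.state()
save('wrist','w16');save('scene','s16',(190,90,370,230),4)
go((*W((-.023,.113,0))[:2],.0945),2.2)
```

```text
yaw 2.1 turn -0.09 shift cm [-0.03 15.21  0.13] | pos [0.597  0.1203 0.2466] F [-0.1  0.6 -3.4] op 0.0257 t 37.1
```

View pics/w16.png

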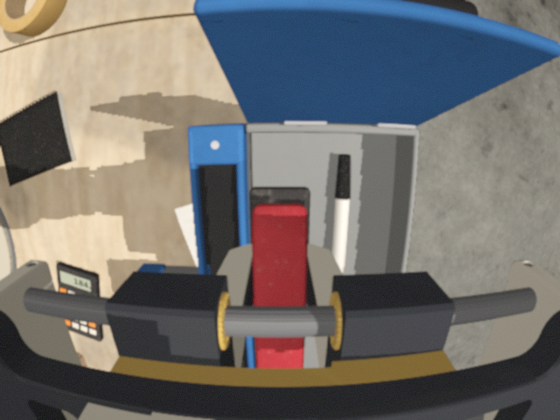

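View pics/s16.png

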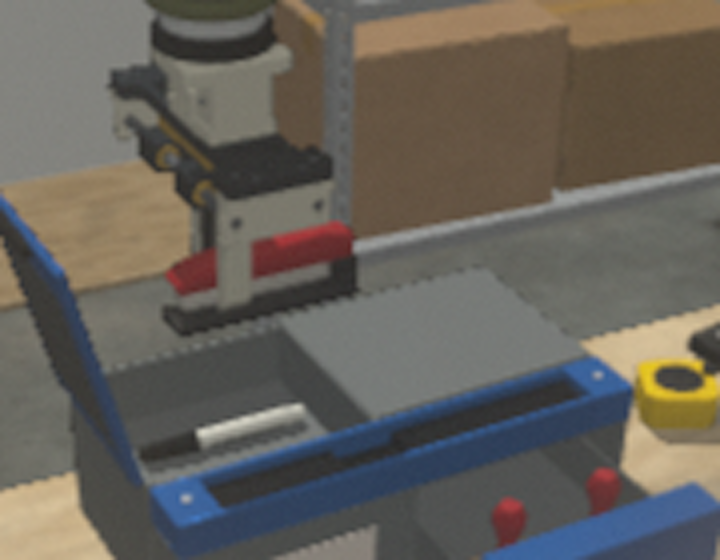

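>>> drive_tool(
  deltas=[
    [[0,3,0.2],0],
    [[0,3,0],0],
    [[0,3,0],0],
    [[0,2,0],0],
    [[0,1.5,0],0],
    [[0,1,0],0],
    [[0,0.7,0],0],
    [[0,0.3,0],0],
    [[0,0,0],0],
    [[0,0,0],0],
  ],
)

```text
time_s: 38.1
ee_pos: [0.601, 0.1208, 0.1037]
eef_rot: [-1.226, 1.181, -1.182]
force: [-0.2, 0.9, -2.1]
opening: 0.0255
```

>>> drive_tool(
  deltas=[
    [[0,0.4,0],0],
    [[0,0.2,0],0],
    [[0,0,0],0],
  ],
)

```text
time_s: 38.4
ee_pos: [0.6005, 0.1208, 0.0969]
eef_rot: [-1.227, 1.182, -1.182]
force: [-0.5, -0.2, -2.2]
opening: 0.0253
```

>>> drive_tool(
  deltas=[
    [[0,0.25,0],0],
    [[0,0,0],0],
  ],
)

```text
time_s: 38.6
ee_pos: [0.6005, 0.1208, 0.0943]
eef_rot: [-1.227, 1.182, -1.182]
force: [-0.4, -0.1, -3.0]
opening: 0.0256
```

>>> drive_tool(
  deltas=[
    [[0,0.1,0],0],
    [[0,0,0],0],
  ],
)

```text
time_s: 38.8
ee_pos: [0.6006, 0.1208, 0.0935]
eef_rot: [-1.227, 1.182, -1.182]
force: [0.6, -0.3, -1.9]
opening: 0.0256
```

>>> drive_tool(
  deltas=[
    [[0,0.05,0],0],
    [[0,0,0],0],
    [[0,0,0],0],
    [[0,-0.5,0],0],
    [[0,-2,0],0],
    [[0,-3,0],0],
    [[0,-4,0],0],
    [[0,-4,0],0],
    [[0,-4,0],0],
    [[0,-4,0],0],
    [[0,0,0],0],
  ],
  jaw=48,
)

```text
time_s: 39.9
ee_pos: [0.603, 0.1208, 0.3139]
eef_rot: [-1.218, 1.177, -1.184]
force: [0.2, -0.2, -0.0]
opening: 0.0444
```

Run:
```python
from h import *
s=ctrl.state()
save('wrist','w17');print(np.round(s['q'],2)); save('scene','s17',(190,110,370,260),4)
go((.45,.12,.31),-87.8)
```

```text
[-0.53  0.39  0.34  1.78 -0.15  0.99 -0.09]
yaw 2.1 turn 89.94 shift cm [15.07 -0.12 -0.49] | pos [0.6008 0.1209 0.3091] F [-0.8 -0.4 -0.2] op 0.0445 t 40.0
```

View pics/w17.png

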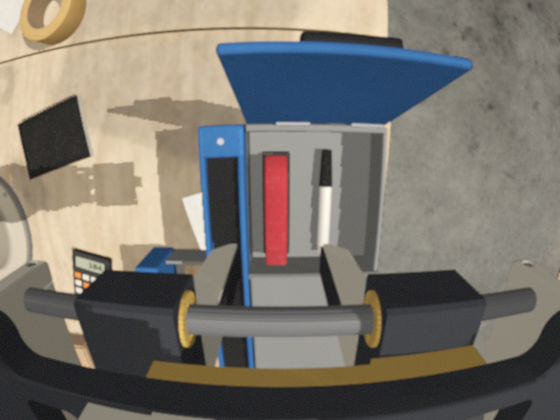

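View pics/s17.png

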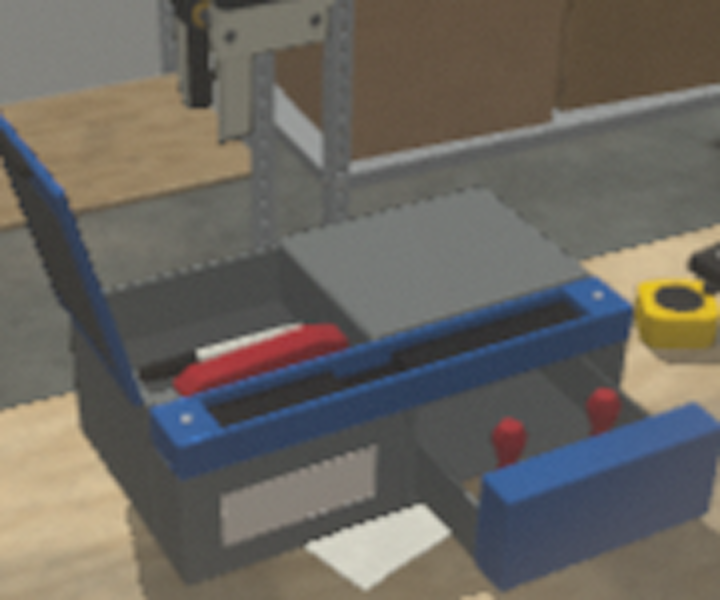

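Run:
```python
from h import *
im=cv2.imread('pics/raw_s17.png'); b=cv2.resize(im[125:225,175:265],None,fx=6,fy=6,interpolation=cv2.INTER_CUBIC); b=np.clip(b.astype(float)*2,0,255)
cv2.imwrite('pics/lid.png',b)
for z in(0,.1,.2,.25,.29): print(z,at('top',198.75,153.75,z))
s=ctrl.state()
for z in(0,.1,.2,.25): print(z,wat(352,40,z,s))
go((.62,.30,.36),2.2)
```

```text
0 [0.72852941 0.29754568 0.        ]
0.1 [0.69841338 0.28027117 0.1       ]
0.2 [0.66829736 0.26299666 0.2       ]
0.25 [0.65323934 0.2543594  0.25      ]
0.29 [0.64119293 0.2474496  0.29      ]
0 [0.69803892 0.32295969 0.        ]
0.1 [0.67653644 0.2959314  0.1       ]
0.2 [0.65503397 0.2689031  0.2       ]
0.25 [0.64428273 0.25538895 0.25      ]
yaw 2.1 turn -0.06 shift cm [-17.83  -5.07   2.62] | pos [0.6008 0.1209 0.3091] F [-0.8 -0.4 -0.2] op 0.0445 t 40.0[ WARN:0@0.575] global loadsave.cpp:1063 imwrite_ Unsupported depth image for selected encoder is fallbacked to CV_8U.
```

View pics/lid.png

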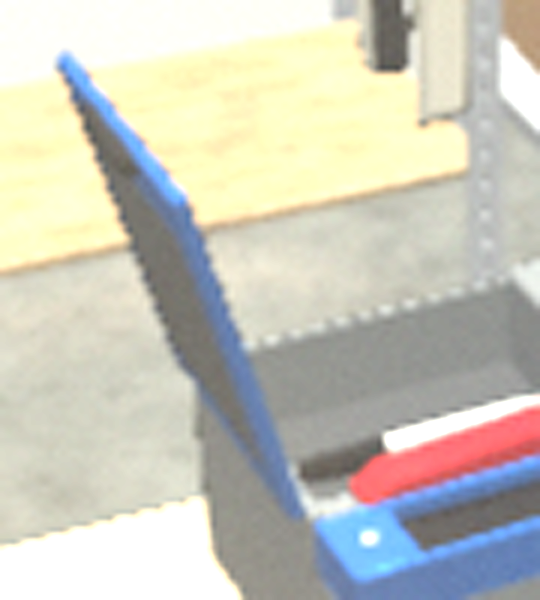

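>>> drive_tool(
  deltas=[
    [[0,-3,0],0],
    [[-1,-3.5,0],0],
    [[-4.5,0,0],0],
    [[-4.5,0,0],0],
    [[-4.5,0,0],0],
    [[-4.5,0,0],0],
    [[0,0,0],0],
    [[0,0,0],0],
  ],
  jaw=0,
)

```text
time_s: 40.8
ee_pos: [0.5927, 0.3116, 0.3708]
eef_rot: [-1.231, 1.181, -1.18]
force: [0.8, -0.8, 0.3]
opening: 0.0006
```

Run:
```python
from h import *
s=ctrl.state();print(np.round(s['q'],2))
go((.597,.31,.253),2.2)
```

```text
[-0.78  0.43  0.32  1.57 -0.14  1.17 -0.39]
yaw 2.3 turn 0.07 shift cm [ 0.16 11.78  0.46] | pos [0.5927 0.3116 0.3708] F [ 0.8 -0.8  0.3] op 0.0006 t 40.8
```

>>> drive_tool(
  deltas=[
    [[0,4,0.3],0],
    [[0,4,0],0],
    [[0,3,0],0],
    [[0,0.7,0],0],
    [[0,0,0],0],
    [[2,0,0],0],
    [[2,0,0],0],
    [[2,0,0],0],
    [[1,0,0],0],
    [[0,0,0],0],
  ],
)

```text
time_s: 41.8
ee_pos: [0.5998, 0.238, 0.257]
eef_rot: [-1.224, 1.184, -1.185]
force: [-0.1, 0.5, -0.3]
opening: 0.0008
```

Run:
```python
from h import *
save('scene','s18',(180,90,360,230),4)
go((.597,.15,.253),2.2)
```

```text
yaw 2.0 turn -0.18 shift cm [ 8.96  0.37 -0.6 ] | pos [0.5995 0.2398 0.2567] F [ 0.4  0.8 -0.5] op 0.0005 t 41.85
```

View pics/s18.png

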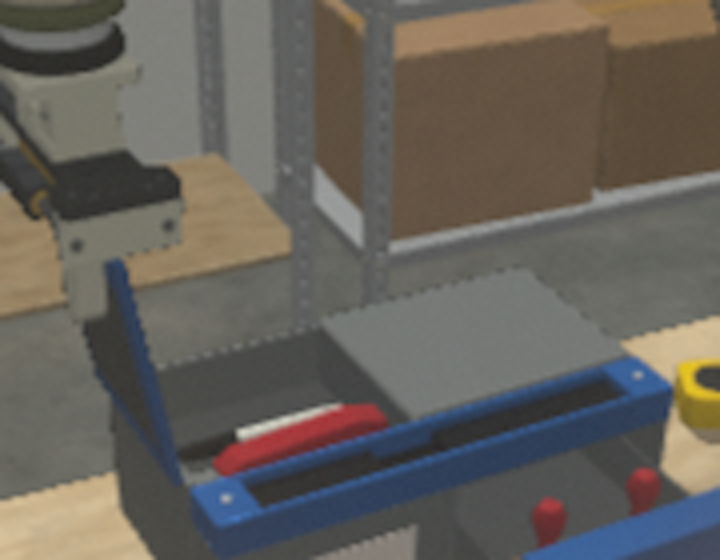

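>>> drive_tool(
  deltas=[
    [[1,0,0],0],
    [[1.2,0,0],0],
    [[1.2,0,0],0],
    [[1.2,0,0],0],
    [[1.2,0,0],0],
    [[1.2,0,0],0],
    [[1,0,0],0],
    [[0,0,0],0],
    [[0,0,0],0],
    [[0,0,0],0],
    [[0,0,0],0],
    [[0,0,0],0],
  ],
)

```text
time_s: 43.05
ee_pos: [0.6021, 0.1614, 0.256]
eef_rot: [-1.227, 1.181, -1.181]
force: [0.1, -0.4, -0.1]
opening: 0.0005
```

Run:
```python
from h import *
save('scene','s19',(180,90,360,230),4)
go((.597,.15,.253),2.2)
```

```text
yaw 2.2 turn -0.03 shift cm [ 1.11  0.3  -0.55] | pos [0.6021 0.1613 0.256 ] F [ 0.5 -0.9  0.3] op 0.0001 t 43.1
```

View pics/s19.png

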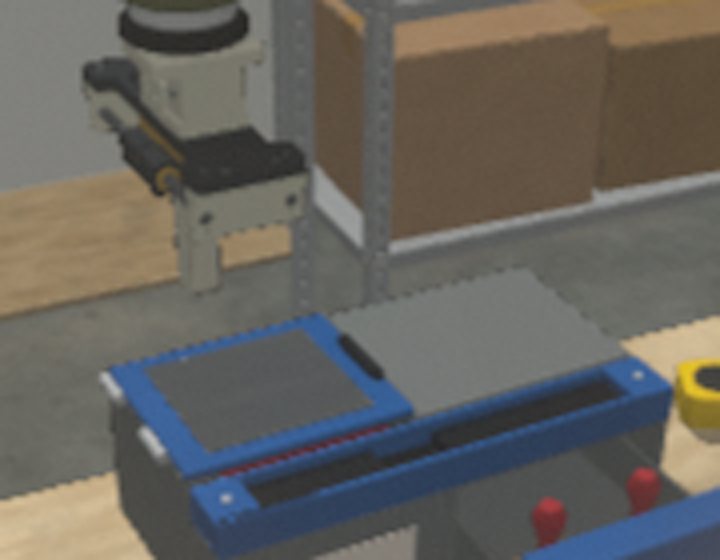

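>>> drive_tool(
  deltas=[
    [[0,0,0],8.5],
    [[0,0,0],8.5],
    [[0,0,0],8.5],
    [[0,0,0],8.5],
    [[0,0,0],8.5],
    [[0,0,0],8.5],
    [[0,0,0],8.5],
    [[0,0,0],8.5],
    [[0,0,0],8.5],
    [[0,0,0],8.5],
    [[0,0,0],5],
    [[0,0,0],0],
  ],
)

```text
time_s: 44.3
ee_pos: [0.602, 0.1614, 0.2559]
eef_rot: [-0.041, 2.202, -2.204]
force: [0.7, 0.2, 0.2]
opening: 0.0005
```

Run:
```python
from h import *
s=ctrl.state();print(np.round(s['q'],2))
print(W((-.222,-.15,0)),W((-.222,-.0925,0)))
go((.42,-.22,.20),-87.8)
```

```text
[-0.84  0.54  0.75  1.84 -0.45  0.94 -1.42]
[ 0.40909538 -0.14996019  0.        ] [ 0.40687346 -0.09250314  0.        ]
yaw -87.9 turn -0.10 shift cm [19.65  5.61 37.41] | pos [0.602  0.1614 0.2559] F [0.7 0.2 0.2] op 0.0005 t 44.3
```

>>> drive_tool(
  deltas=[
    [[0,0,4.6],0],
    [[0,0,4.6],0],
    [[0,0,4.6],0],
    [[0,0,4.6],0],
    [[1,0,4.6],0],
    [[2,0,4.4],0],
    [[2,0,4.4],0],
    [[3,0,3.8],0],
    [[4,0,1.8],0],
    [[4,0,0],0],
    [[3.7,0,0],0],
    [[0,0,0],0],
  ],
)

```text
time_s: 45.5
ee_pos: [0.4143, -0.2205, 0.2563]
eef_rot: [-0.041, 2.207, -2.201]
force: [0.3, -0.5, 0.0]
opening: 0.0004
```

Run:
```python
from h import *
s=ctrl.state();print(np.round(s['q'],2))
save('wrist','w20');save('top','t20');save('scene','s20')
go((.385,-.21,.065),-87.8)
im=cv2.imread('pics/raw_t20.png'); cv2.imwrite('pics/t20a.png',cv2.resize(im[120:260,190:390],None,fx=4,fy=4,interpolation=cv2.INTER_CUBIC))
im=cv2.imread('pics/raw_s20.png'); cv2.imwrite('pics/s20a.png',cv2.resize(im[140:270,190:390],None,fx=4,fy=4,interpolation=cv2.INTER_CUBIC))
```

```text
[-0.22  0.32  0.78  2.16 -0.32  0.78 -0.77]
yaw -87.7 turn 0.06 shift cm [ 3.51 19.15 -1.16] | pos [ 0.4202 -0.2202  0.2565] F [ 0.8 -0.4  0.2] op 0.0004 t 45.65
```

View pics/w20.png

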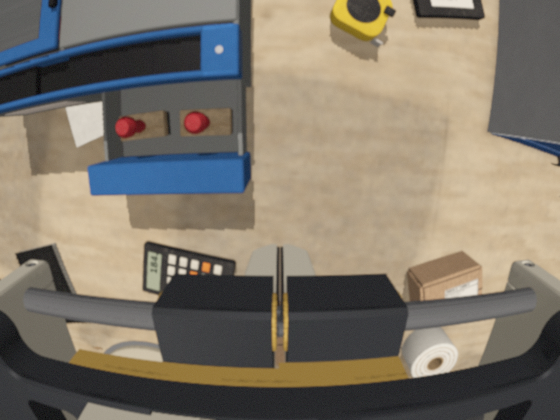

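View pics/t20a.png

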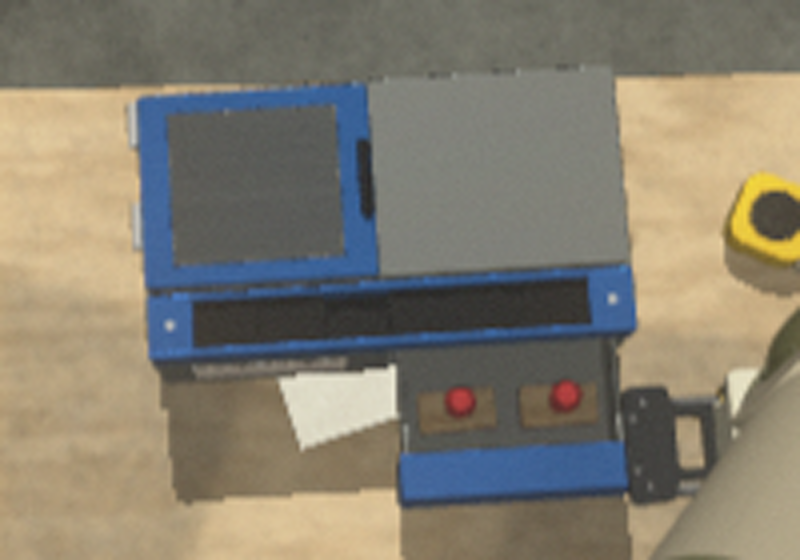

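View pics/s20a.png

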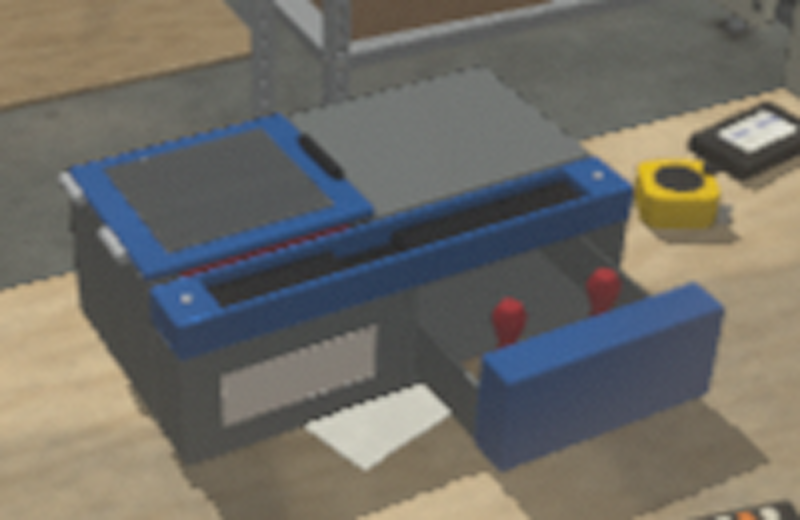

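Run:
```python
from h import *
def tri(a,b):
    e1,d1=ray('top',*a); e2,d2=ray('scene',*b); d1/=np.linalg.norm(d1);d2/=np.linalg.norm(d2)
    A=np.stack([d1,-d2],1); t=np.linalg.lstsq(A,e2-e1,rcond=None)[0]; p,q=e1+t[0]*d1,e2+t[1]*d2; return np.round((p+q)/2,4),np.linalg.norm(p-q)
T=lambda u,v:(190+u/4,120+v/4); S=lambda u,v:(190+u/4,140+v/4)
print('lid FR',tri(T(379,272),S(373,208)),'FL',tri(T(148,286),S(143,272)),'RR',tri(T(368,84),S(278,115)),'RL',tri(T(139,100),S(72,172)))
print('strip dots',tri(T(170,325),S(186,298)),tri(T(612,299),S(597,175)))
```

```text
lid FR (array([0.5764, 0.0144, 0.131 ]), np.float64(0.001388786814682871)) FL (array([0.5696, 0.19  , 0.1323]), np.float64(0.004025907295232204)) RR (array([0.7258, 0.0204, 0.1286]), np.float64(0.004099888143705138)) RL (array([0.7156, 0.1945, 0.1286]), np.float64(0.0015643709507348802))
strip dots (array([0.5399, 0.1727, 0.1257]), np.float64(0.0009538298696610305)) (array([ 0.5526, -0.1613,  0.1261]), np.float64(0.00014193455917513932))
```

>>> drive_tool(
  deltas=[
    [[1,4,0],0],
    [[1,4,0],0],
    [[1,4,0],0],
    [[0.2,4,0],0],
    [[0,2.5,0],0],
    [[0,0.6,0],0],
    [[0,0,0],0],
    [[0,0,0],0],
  ],
)

```text
time_s: 46.45
ee_pos: [0.3881, -0.2217, 0.0657]
eef_rot: [-0.041, 2.201, -2.202]
force: [0.4, 0.2, 0.1]
opening: 0.0001
```

Run:
```python
from h import *
s=ctrl.state();print(np.round(s['q'],2))
go((.385,-.16,.065),-87.8)
```

```text
[ 0.17  0.6   0.32  2.37 -0.75  0.27 -0.36]
yaw -87.8 turn -0.03 shift cm [ 0.07  0.07 -6.18] | pos [ 0.3881 -0.2217  0.0657] F [0.4 0.2 0.1] op 0.0001 t 46.45
```

>>> drive_tool(
  deltas=[
    [[-0.4,0,-1.5],0],
    [[0,0,-1.5],0],
    [[0,0,-1.5],0],
    [[0,0,-1],0],
    [[0,0,0],0],
    [[0,0,0],0],
  ],
)

```text
time_s: 47.05
ee_pos: [0.3894, -0.1662, 0.0653]
eef_rot: [-0.041, 2.202, -2.202]
force: [-0.5, 0.1, -0.1]
opening: 0.0005
```

Run:
```python
from h import *
s=ctrl.state();print(np.round(s['q'],2))
save('scene','s21',(230,140,410,280),4)
go((.505,-.1,.065),-87.8)
```

```text
[ 0.07  0.58  0.29  2.42 -0.8   0.22 -0.43]
yaw -87.9 turn -0.06 shift cm [-11.81   0.03  -6.21] | pos [ 0.3894 -0.1666  0.0653] F [-0.3 -0.4 -0.6] op 0.0006 t 47.1
```

View pics/s21.png

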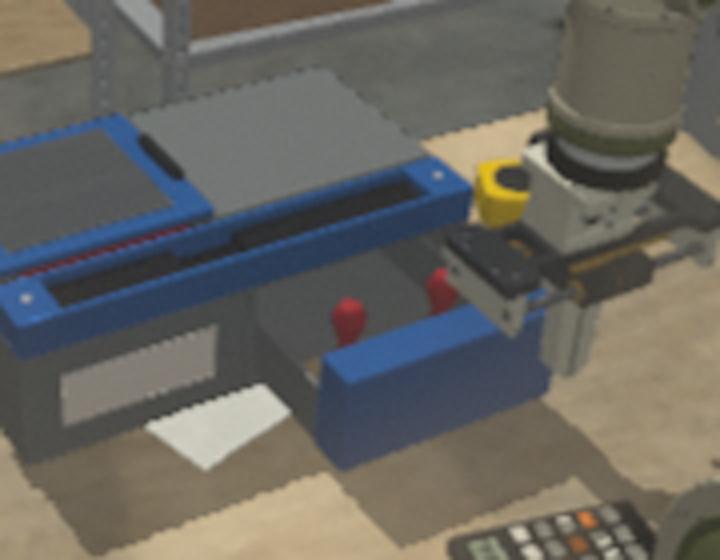

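>>> drive_tool(
  deltas=[
    [[0,0,-1.4],0],
    [[-0.5,0,0],0],
    [[-0.5,0,0],0],
    [[-0.6,0,0],0],
    [[-0.7,0,0],0],
    [[-0.8,0,0],0],
    [[-0.8,0,0],0],
    [[-0.8,0,0],0],
    [[-0.8,0,0],0],
    [[-0.8,0,0],0],
    [[-0.8,0,0],0],
    [[-0.8,0,0],0],
  ],
)

```text
time_s: 48.3
ee_pos: [0.468, -0.1492, 0.0651]
eef_rot: [-0.041, 2.203, -2.202]
force: [-4.3, 0.7, 2.9]
opening: 0.0005
```

Run:
```python
from h import *
s=ctrl.state()
save('wrist','w22')
go((*W((-.1305,-.155,0))[:2],.065),-87.8)
```

```text
yaw -87.8 turn -0.02 shift cm [-3.08  0.01  0.35] | pos [ 0.4698 -0.1491  0.065 ] F [-0.8  0.4  0.8] op 0.0005 t 48.35
```

View pics/w22.png

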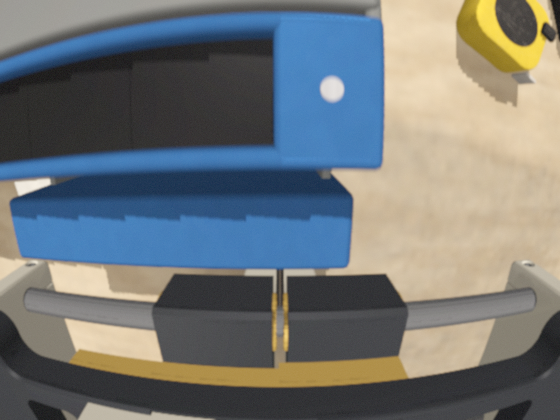

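>>> drive_tool(
  deltas=[
    [[-0.7,0,0],0],
    [[-0.7,0,0],0],
    [[-0.6,0,0],0],
    [[-0.4,0,0],0],
    [[0,0,0],0],
    [[0,0,0],0],
  ],
)

```text
time_s: 48.95
ee_pos: [0.4912, -0.1482, 0.065]
eef_rot: [-0.042, 2.204, -2.203]
force: [-5.1, 1.2, 1.8]
opening: 0.0004
```

>>> drive_tool(
  deltas=[
    [[-0.2,0,0],0],
    [[-0.2,0,0],0],
    [[0,0,0],0],
  ],
)

```text
time_s: 49.25
ee_pos: [0.4963, -0.1481, 0.065]
eef_rot: [-0.041, 2.202, -2.202]
force: [-2.1, 1.1, -0.7]
opening: 0.0005
```

>>> drive_tool(
  deltas=[
    [[-0.2,0,0],0],
    [[0,0,0],0],
  ],
)

```text
time_s: 49.45
ee_pos: [0.4981, -0.1481, 0.065]
eef_rot: [-0.041, 2.202, -2.202]
force: [-2.2, 1.7, -0.3]
opening: 0.0002
```

>>> drive_tool(
  deltas=[
    [[-0.15,0,0],0],
    [[0,0,0],0],
  ],
)

```text
time_s: 49.65
ee_pos: [0.499, -0.1481, 0.0651]
eef_rot: [-0.041, 2.203, -2.203]
force: [-3.1, 1.4, 0.8]
opening: 0.0006
```

>>> drive_tool(
  deltas=[
    [[-0.15,0,0],0],
    [[0,0,0],0],
  ],
)

```text
time_s: 49.85
ee_pos: [0.5005, -0.148, 0.0651]
eef_rot: [-0.041, 2.203, -2.203]
force: [-3.7, 0.9, 0.1]
opening: 0.0005
```

>>> drive_tool(
  deltas=[
    [[-0.15,0,0],0],
    [[0,0,0],0],
  ],
)

```text
time_s: 50.05
ee_pos: [0.5014, -0.148, 0.0651]
eef_rot: [-0.042, 2.204, -2.203]
force: [-6.9, 1.7, 2.9]
opening: 0.0007
```

>>> drive_tool(
  deltas=[
    [[-0.1,0,0],0],
    [[0,0,0],0],
  ],
)

```text
time_s: 50.25
ee_pos: [0.5015, -0.148, 0.065]
eef_rot: [-0.043, 2.205, -2.203]
force: [-8.9, 0.5, 4.0]
opening: 0.0007
```

>>> drive_tool(
  deltas=[
    [[-0.1,0,0],0],
    [[0,0,0],0],
  ],
)

```text
time_s: 50.45
ee_pos: [0.5014, -0.148, 0.065]
eef_rot: [-0.044, 2.206, -2.204]
force: [-11.3, 0.7, 6.7]
opening: 0.0005
```

>>> drive_tool(
  deltas=[
    [[-0.1,0,0],0],
    [[0,0,0],0],
  ],
)

```text
time_s: 50.65
ee_pos: [0.5015, -0.148, 0.065]
eef_rot: [-0.045, 2.208, -2.204]
force: [-14.8, 0.7, 9.6]
opening: 0.0005
```

>>> drive_tool(
  deltas=[
    [[-0.15,0,0],0],
    [[0,0,0],0],
    [[0,0,0],0],
  ],
)

```text
time_s: 50.95
ee_pos: [0.5015, -0.1479, 0.065]
eef_rot: [-0.047, 2.209, -2.205]
force: [-17.7, -0.3, 12.8]
opening: 0.0004
```

>>> drive_tool(
  deltas=[
    [[0.3,0,0],0],
    [[0.3,0,0],0],
    [[1,0,0],0],
    [[2,0,0],0],
    [[0,0,0],0],
    [[0,0,0],0],
  ],
)

```text
time_s: 51.55
ee_pos: [0.4715, -0.1498, 0.0655]
eef_rot: [-0.038, 2.201, -2.203]
force: [1.0, 1.1, -0.2]
opening: 0.0003
```

Run:
```python
from h import *
s=ctrl.state()
save('wrist','w23'); save('scene','s23',(190,130,370,270),4)
go((.5,-.1,.065),-87.8)
```

```text
yaw -87.9 turn -0.06 shift cm [-2.99  0.03 -4.84] | pos [ 0.472  -0.1496  0.0653] F [ 0.2  0.1 -0.2] op 0.0005 t 51.65
```

View pics/w23.png

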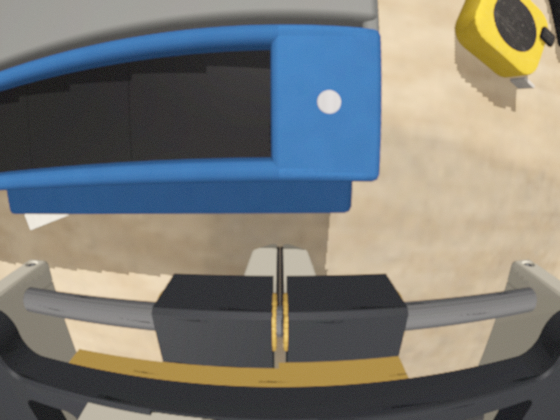

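View pics/s23.png

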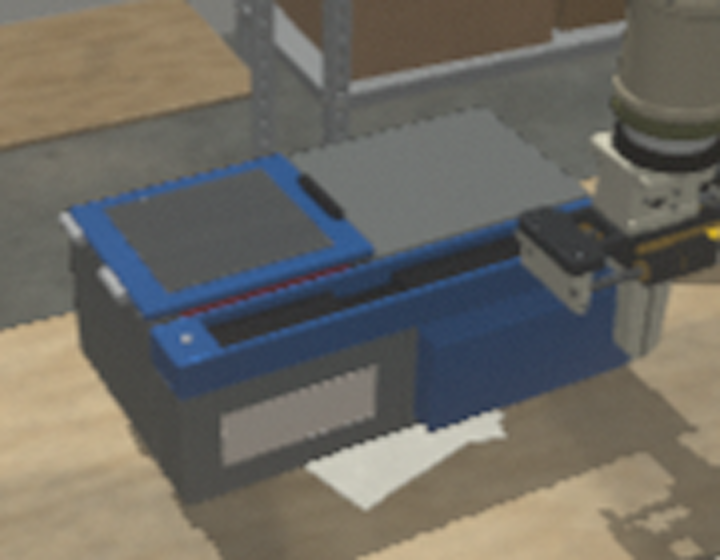

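>>> drive_tool(
  deltas=[
    [[0,-3,0],0],
    [[0,-4,0],0],
    [[0,-4,0],0],
    [[0,-4,0],0],
    [[0,0,4],0],
    [[0,0,4],0],
    [[0,0,4],0],
    [[0,0,4],0],
    [[0,0,0],0],
    [[0,0,0],0],
    [[0,0,0],0],
    [[0,0,0],0],
  ],
)

```text
time_s: 52.85
ee_pos: [0.4769, -0.3076, 0.215]
eef_rot: [-0.043, 2.203, -2.201]
force: [0.3, 0.3, -0.1]
opening: 0.0003
```

Run:
```python
from h import *
s=ctrl.state()
save('top','t24'); save('scene','s24')
a=cv2.imread('pics/raw_s0.png')[150:260,190:370];b=cv2.imread('pics/raw_s24.png')[150:260,190:370]
cv2.imwrite('pics/cmp.png',np.hstack([cv2.resize(x,None,fx=2.2,fy=2.2,interpolation=cv2.INTER_CUBIC) for x in(a,b)]))
```

```text
(no output)
```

View pics/cmp.png

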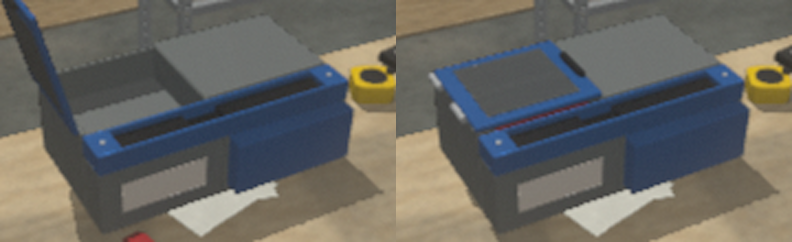

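View pics/t24.png

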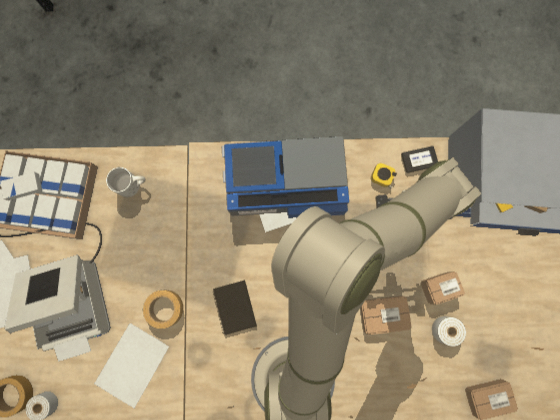

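```bash
python3 -c "
from cell import ctrl
print(ctrl.job_done()); print(ctrl.state()['time_s'])"
```

```text
the job is handed in; nothing more can be done
None
the job is handed in; nothing more can be done
```

The bench kit is locked in the chest, and I handed the job in at about 53 s of the 210 s allowed.

- **Drawer opened:** I slid the closed fingers along the groove from its right end, dropped into the recess at chest y = +25 mm and pressed the catch. The drawer sprang open.
- **Items in:** Both stamps are standing in the drawer. The black marker and the stapler are in the well. The stapler had shifted a few centimetres during the run, so I measured it again before gripping it. No red marker was visible in any picture, so I took it as absent.
- **Closed up:** I tipped the lid past upright and it fell shut. Then I pushed the drawer home until it stopped moving, pressing with up to about 18 N.

**Last checks:**
- The lid lies level, with its top measured at about 0.13 m. A thin line of the red stapler shows through the gap at the lid's front edge.
- The drawer front stayed in after I backed the arm away, and in the scene camera it matches the starting picture. I took that as latched; I never felt a clear snap.
- In the last pictures taken with the drawer open, both stamps were upright. I could not see them once it was shut.
- The mug and the tape measure are where they started, and the robot was touching nothing.
- No check failed. The only disagreement was about 2–3 mm in the chest's position between the wrist camera and the fixed cameras, which I allowed for.

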